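# Lay tool cases on the demagnetiser slab, count in the timer and switch on

### The job

Put all the black tool cases flat on the plywood slab in the interlocking layer scribed there, one case to an outline, filling the whole row of three and using the other two outlines only for the cases left over. Then turn the blank timer selector on the console back (anticlockwise) to its end stop and count it forward (clockwise) one click for each case on the slab, and only then push the switch lever fully over to switch on. Leave the mallet, spray can and tool holder where they are.

Things in the scene. Friction and masses are not known exactly. Their poses are not given: they have to be found in the camera images.
- case1_center (a point): one of five alike tool cases (3 to 5 of them are there): black moulded box 90 (x) x 60 (y) x 40 mm high, on top of its lid in the middle an upright grip bar 44 (x) x 14 (y) x 42 mm high (82 mm in all), about 0.4 kg. The point is on its vertical axis, 41 mm above its underside (1 mm above the lid); its x axis runs along the case and the bar, z is up. Take it by the grip bar, across its 14 mm
- case2_center (a point): one of five alike tool cases (3 to 5 of them are there): black moulded box 90 (x) x 60 (y) x 40 mm high, on top of its lid in the middle an upright grip bar 44 (x) x 14 (y) x 42 mm high (82 mm in all), about 0.4 kg. The point is on its vertical axis, 41 mm above its underside (1 mm above the lid); its x axis runs along the case and the bar, z is up. Take it by the grip bar, across its 14 mm
- case3_center (a point): one of five alike tool cases (3 to 5 of them are there): black moulded box 90 (x) x 60 (y) x 40 mm high, on top of its lid in the middle an upright grip bar 44 (x) x 14 (y) x 42 mm high (82 mm in all), about 0.4 kg. The point is on its vertical axis, 41 mm above its underside (1 mm above the lid); its x axis runs along the case and the bar, z is up. Take it by the grip bar, across its 14 mm
- case4_center (a point): one of five alike tool cases (3 to 5 of them are there): black moulded box 90 (x) x 60 (y) x 40 mm high, on top of its lid in the middle an upright grip bar 44 (x) x 14 (y) x 42 mm high (82 mm in all), about 0.4 kg. The point is on its vertical axis, 41 mm above its underside (1 mm above the lid); its x axis runs along the case and the bar, z is up. Take it by the grip bar, across its 14 mm
- case5_center (a point): one of five alike tool cases (3 to 5 of them are there): black moulded box 90 (x) x 60 (y) x 40 mm high, on top of its lid in the middle an upright grip bar 44 (x) x 14 (y) x 42 mm high (82 mm in all), about 0.4 kg. The point is on its vertical axis, 41 mm above its underside (1 mm above the lid); its x axis runs along the case and the bar, z is up. Take it by the grip bar, across its 14 mm
- slab: fixed plywood loading slab, 220 (x) x 186 (y) x 8 mm, with five outlines scribed in its top; origin at the centre of its underside. Outlines are 62 x 94 mm for cases 60 x 90, so neighbours stand 4 mm apart and their grip bars only some 50 mm clear of each other: do not open the fingers wide there
- place_a (a point): centre of a scribed outline, on the slab's top, at x -64, y 32 mm of the slab; axes as the slab's. One of the row of three (long side along the slab's y), all three to be filled
- place_b (a point): centre of a scribed outline, on the slab's top, at x 0, y 32 mm of the slab; axes as the slab's. One of the row of three (long side along the slab's y), all three to be filled
- place_c (a point): centre of a scribed outline, on the slab's top, at x 64, y 32 mm of the slab; axes as the slab's. One of the row of three (long side along the slab's y), all three to be filled
- place_d (a point): centre of a scribed outline, on the slab's top, at x -48, y -48 mm of the slab; axes as the slab's. One of the other two (long side along the slab's x), for cases left over
- place_e (a point): centre of a scribed outline, on the slab's top, at x 48, y -48 mm of the slab; axes as the slab's. One of the other two (long side along the slab's x), for cases left over
- timer (a joint): angle of the blank timer selector in rad: 0 at its anticlockwise end stop, growing clockwise as seen from above to 3.14 at the other stop. A click every 0.5236 (30 degrees); it springs into the nearest click when let go, and takes about 0.06 Nm to turn past a click. It starts one or two clicks from the end stop
- timer_grip (a point): on the selector's axis, 30 mm above the foot of the knob. Its grip is an upright bar 52 (along this point's x) x 14 (y) mm that ends 16 mm above this point and starts 22 mm below it, on a disc of 54 mm diameter; take it from above across its 14 mm. This point turns with it. The knob stands on a 260 x 100 x 35 mm blue console that does not move, the switch lever 143 mm from it
- switch (a joint): angle of the switch lever in rad: 0 off (leaning towards the selector), 1.0 fully over (leaning away from it, half a radian either side of upright); stays where it is left, light (under 2 N at the knob)
- switch_tip (a point): centre of the lever's 26 mm ball knob, 80 mm from its hinge; the lever is a 10 mm rod. With the lever off, the point's x axis is level and points along the console, straight away from the selector: push the knob that way; y runs along the hinge, and the axes tip with the lever
- mallet_grip (a point): bystander: mallet, 260 mm long, lying; a point on its wooden handle
- spray_mid (a point): bystander: spray can, 64 mm diameter, 170 mm high, standing; its centre
- holder_mid (a point): bystander: steel tool holder, 64 mm diameter, 120 mm high, standing; its centre
There are look-alikes about, which are no part of the job. What is shaped like the part that bears case3_center but blue or green is not meant.

How it is judged:
By the outcome, as a careful person would: the job done as asked, in the order asked, and still so for the second after the job is handed in, with the robot touching nothing.
Of case1, case2, case3, case4, case5 only 3 to 5 are there at a start; the rules pass over those that are not, and their reading is None.
At some moment in a run one of case1, case2, case3, case4, case5 may be knocked a few centimetres aside while the robot is not near it.
Once in a run the grip may slacken for a moment while it holds something.
It also fails if it takes over 210 s, if anything falls off the work surface, if the arm or the gripper's body presses on something with over 40 N, if the wrist force passes 120 N, or if a joint passes its speed limit or range.

### The arm

A 7-joint arm with a two-finger parallel gripper is mounted at the origin on the work surface. World frame = base frame: x ahead of the robot, y to its left, z up, the work surface at z = 0. Lengths are in m, angles in rad, forces in N, time in s.
With the tool pointing down it reaches from about 0.35 to 0.9 m from the base axis. Payload 7.2 kg.
Tool frame: the origin (TCP) lies at the very end of the fingers, on their centre line; the grasp point (between the pads) lies 19 mm behind it; z points along the fingers, y is the line along which they close (so a half turn about z gives the same grasp; the last joint's range is limited). The gripper opens to 85 mm and grips with 20 to 120 N. Pads are 22 mm wide; open, the fingers measure 114 mm over their backs; the gripper's body (76 mm by 85 mm) begins 54 mm behind the grasp point. The pads swing forward as they close: fully open they stand 13 mm farther back than shut.
Start: joints at [-0.068, 0.411, -0.013, 1.596, 0.006, 1.134, -0.082], TCP at [0.625, -0, 0.231] pointing down, gripper open.
Joint ranges: [-2.95, 2.95], [-0.29, 1.99], [-1.47, 1.44], [0.14, 2.54], [-1.03, 4.17], [0.13, 1.85], [-2.86, 2.86]. Speed limits (rad/s): [2.39, 2.39, 3.01, 3.01, 3.14, 3.14, 3.14].

### API

Orientations are given as a unit quaternion [w, x, y, z].
In Python, from rig import ctrl gives the robot as it stands.
- The arm moves only by the tool send_rows, never from a script. Its arguments are lists of equal length, an entry for each row: "linear": the shift along the tool's x, y, z in mm, a list of three; "twist": the turn, a rotation vector about the tool's x, y, z in rad, a list of three. A call has 1 to 5 rows; each row is the pose to reach, as a shift and turn from the pose commanded when the call began, along the tool's axes at that moment; what a row does not reach only later rows make up. A row lasts 1/12 s, in which the tool goes at most 41.7 mm and 7.16 degrees, less where a joint would pass 70% of its speed; a pose out of reach is approached as far as the arm can. A call with a gripper value outside its range is refused whole. "jaw" is the closure, from -1 (fully open) to 1 (shut), so that 0 is half open, set as the call begins (left out, the last holds). The fingers move at their own pace and stop on an object; the grip force is fixed at half the most. Time passes only in rows, so rows that repeat a pose let the fingers close. It gives the time, the measured TCP pose, the force, the opening and the grip force at its end, in the units of the state.
- ctrl.observe(): the state, without advancing time (a new reading comes with each control period).
- ctrl.read_camera(name): name is "scene" or "side" or "wrist"; returns a dict with "color" (480x640x3 uint8, blue, green, red), "mtx" (3x3 intrinsics, pixels), "cam_to_world" (4x4, takes a point from camera to world coordinates). Camera axes: x right, y down, z forward; pixel columns grow to the right and rows downward; lengths in m; the calibration is good to about 2 mm. A picture is of the moment at which its call begins. There is no depth.
- ctrl.sign_off(): hands the job in; it is judged then, once.
Trained networks look in a picture, given as the dict that the camera call returned (one of the last four; its "shot" number tells which), for a name from the list of things; names that differ only in an ending like _2 or _b are one class to them, and where a whole thing is asked for, a point or a joint stands for the part that bears it (a point fixed in the world has none). Each returns a list of dicts, best first, with "conf" (0 to 1); they miss things now and then, are a little off and sometimes report something else, mostly with a low value. They report only what shows in the picture. A call takes as long as a camera call. They do not tell look-alikes from the thing itself.
- ctrl.masks_of(picture, thing): "mask" (480x640 bool, what is visible of it) and "pixel" ([row, column] in pixels, amid what is visible of it).
The state is a dict: "time_s": time; "joints": joint angles; "joint_vel": joint speeds; "joint_torque": joint torques, N m; "tool_pos": TCP position; "orientation": TCP orientation; "wrist_force": force on the tool from outside, world axes, zero at the start; "torque": the same for the moment, N m; "width": finger opening in m; "grip_force": force on a finger pad.
Only numpy, scipy, OpenCV 4.12 (cv2) and the standard library are available. Lean on these libraries where they do the work, as an engineer would, in place of code of your own. Each camera call takes 0.05 s, during which the arm holds its last target. There are 200 camera calls.

## Working session

There is one attempt and no reset: what is moved stays moved. The work goes in short steps, Python scripts to look and compute and a tool call to move; the robot and the scene stay as the last step left them, time stands still between calls to the robot, and variables do not carry over. Pictures are saved under pics/ and viewed, at most 14 in all, crops included, and the job is handed in when it is done.

Besides the shell and the picture viewer there is one more tool, called after "Request:" in YAML: its name, and indented under it one key for each argument. send_rows: Moves the arm, as the interface text tells. Its arguments: {"type":"object","properties":{"linear":{"type":"array"},"twist":{"type":"array"},"jaw":{"type":"number"}},"required":["linear","twist"]}

```bash
ls; mkdir -p pics
python3 - <<'E'
from rig import ctrl
import cv2,numpy as np
s=ctrl.observe();print(s['tool_pos'],s['orientation'],s['width'])
for n in ['scene','side','wrist']:
    p=ctrl.read_camera(n);cv2.imwrite(f'pics/{n}0.png',p['color']);print(n,p['mtx'].round(1).tolist(),p['cam_to_world'].round(3).tolist())
    for t in ['case1_center','timer_grip','switch_tip','slab']:
        print(t,[(round(d['conf'],2),[int(x) for x in d['pixel']],int(d['mask'].sum())) for d in ctrl.masks_of(p,t)])
E
```

```text
pics
[ 6.24490228e-01 -4.66132270e-06  2.30423233e-01] [-5.58211077e-04  7.07081074e-01  7.07131996e-01 -6.19518090e-04] 0.08502421511246815
scene [[501.1, 0.0, 315.3], [0.0, 501.1, 237.1], [0.0, 0.0, 1.0]] [[-0.689, 0.58, -0.436, 1.06], [0.725, 0.537, -0.432, 0.466], [-0.016, -0.613, -0.79, 1.061], [0.0, 0.0, 0.0, 1.0]]
case1_center [(0.93, [233, 226], 900)]
timer_grip [(0.85, [302, 485], 513), (0.51, [269, 200], 897)]
switch_tip [(0.82, [325, 466], 241)]
slab [(0.97, [293, 337], 6081), (0.38, [257, 268], 1037)]
side [[479.9, 0.0, 328.8], [0.0, 479.9, 243.4], [0.0, 0.0, 1.0]] [[0.975, -0.112, 0.194, 0.365], [-0.224, -0.5, 0.837, -0.816], [0.004, -0.859, -0.512, 0.604], [0.0, 0.0, 0.0, 1.0]]
case1_center [(0.73, [366, 415], 2541), (0.41, [201, 234], 341)]
timer_grip [(0.64, [204, 234], 331), (0.42, [321, 472], 1891)]
switch_tip [(0.74, [203, 235], 364), (0.55, [172, 275], 152)]
slab [(0.85, [268, 325], 4876)]
wrist [[363.1, 0.0, 315.3], [0.0, 363.1, 234.1], [0.0, 0.0, 1.0]] [[1.0, -0.002, 0.001, 0.624], [-0.002, -0.957, -0.29, 0.074], [0.001, 0.29, -0.957, 0.373], [0.0, 0.0, 0.0, 1.0]]
case1_center []
timer_grip []
switch_tip []
slab [(0.7, [134, 256], 44180)]
```

View pics/scene0.png

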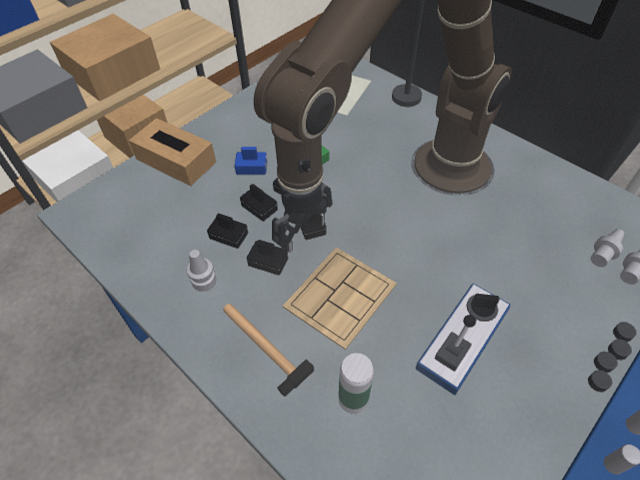

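View pics/side0.png

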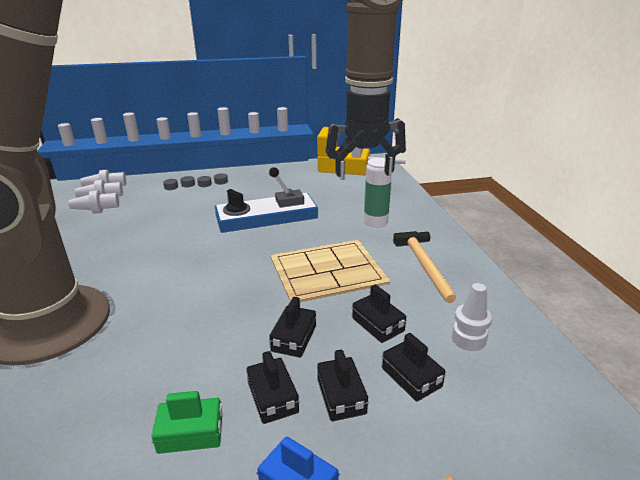

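View pics/wrist0.png

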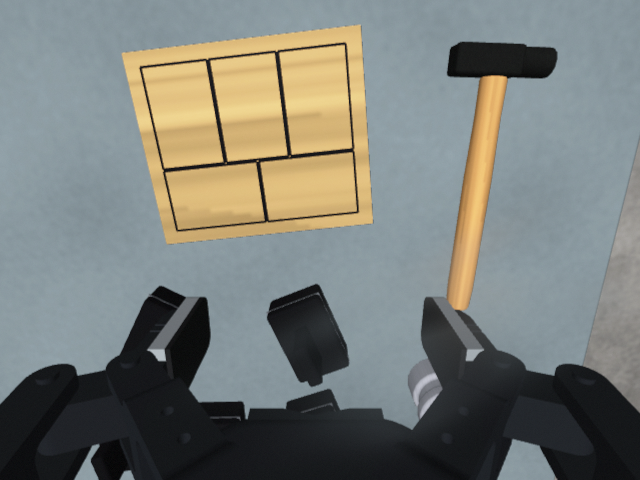

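Five black cases show in side at about (293,325), (378,313), (413,366), (272,387), (342,387). The slab is clear in wrist, with its corners at about (123,53), (361,25), (372,223), (167,243). The console is at (265,212) in side. Next I'll fit the slab and case poses by silhouette.

```bash
cat > h.py <<'E'
from rig import ctrl
import cv2,numpy as np
from scipy.optimize import minimize
from scipy.spatial.transform import Rotation as R
def ray(p,px,z):
    T=p['cam_to_world'];d=T[:3,:3]@np.linalg.solve(p['mtx'],[px[0],px[1],1.]);o=T[:3,3]
    return o+d*(z-o[2])/d[2]
def proj(p,P):
    T=p['cam_to_world'];c=(np.atleast_2d(P)-T[:3,3])@T[:3,:3];u=c@p['mtx'].T
    return u[:,:2]/u[:,2:]
def hullfill(img,p,P):
    cv2.fillConvexPoly(img,cv2.convexHull((proj(p,P)*8).astype(np.int32)),1,shift=3)
def box(x,y,a,lx,ly,z0,z1):
    c,s=np.cos(a),np.sin(a)
    return np.array([[x+c*u*lx/2-s*v*ly/2,y+s*u*lx/2+c*v*ly/2,z] for u in(-1,1) for v in(-1,1) for z in(z0,z1)])
def casemask(p,q,z=0.):
    m=np.zeros((480,640),np.uint8)
    hullfill(m,p,box(*q,.09,.06,z,z+.04));hullfill(m,p,box(*q,.044,.014,z+.04,z+.082));return m
def dark(p):
    m=(p['color'].max(2)<75).astype(np.uint8)
    return cv2.morphologyEx(m,cv2.MORPH_CLOSE,np.ones((9,9),np.uint8))
def fitcase(p,q0,z=0.,yaws=None,m=None):
    """q=(x,y,yaw); silhouette IoU inside a region near the guess"""
    D=dark(p) if m is None else m.astype(np.uint8); best=None
    def cost(v):
        M=casemask(p,(v[0]/1000,v[1]/1000,v[2]/20),z)
        reg=cv2.dilate(M,np.ones((13,13),np.uint8))
        i=(M&D).sum();return 1-i/((M|(D&reg)).sum()+1)
    for a in (np.arange(0,np.pi,np.pi/8) if yaws is None else yaws):
        v0=np.array([q0[0]*1000,q0[1]*1000,a*20])
        r=minimize(cost,v0,method='Nelder-Mead',options=dict(initial_simplex=v0+np.array([[0,0,0],[15,0,0],[0,15,0],[0,0,5]]),xatol=.2,fatol=1e-4))
        if best is None or r.fun<best.fun: best=r
    v=best.x;return np.array([v[0]/1000,v[1]/1000,(v[2]/20+np.pi/2)%np.pi-np.pi/2]),1-best.fun
def tomove(pos,yaw):
    """tool-axes shift (mm) and z twist from present pose to TCP pos with closing axis (tool y) at world angle yaw (mod pi)"""
    s=ctrl.observe();w,x,y,z=s['orientation'];A=R.from_quat([x,y,z,w]).as_matrix()
    d=A.T@(np.array(pos)-s['tool_pos'])*1000
    c=np.arctan2(A[1,1],A[0,1]);t=(yaw-c+np.pi/2)%np.pi-np.pi/2
    return d.round(1),round(-t,4),s['joints'][6]
E
python3 - <<'E'
from h import *
p=ctrl.read_camera('wrist')
c=[ray(p,x,.008) for x in [(123,53),(361,25),(372,223),(167,243)]]
for k in range(4):print(c[k].round(3),np.linalg.norm(c[k]-c[(k+1)%4]).round(3))
print('slab',np.mean(c,0),np.degrees(np.arctan2(*( (c[1]-c[0])+(c[2]-c[3]))[[1,0]])))
s=ctrl.read_camera('side')
for x in [(293,330),(378,318),(413,368),(272,390),(342,390)]:
    g=ray(s,x,.02); q,f=fitcase(s,g); print(q.round(4),round(np.degrees(q[2])),round(f,3))
print('knob',ray(s,(235,195),.08),'lever',ray(s,(274,173),.1))
E
```

```text
[0.449 0.137 0.008] 0.218
[0.666 0.159 0.008] 0.184
[ 0.684 -0.024  0.008] 0.217
[ 0.468 -0.046  0.008] 0.184
slab [0.56669118 0.05639381 0.008     ] 5.802533765411526
[ 0.4537 -0.1538  1.1405] 65 0.842
[ 0.6171 -0.1471 -1.3632] -78 0.822
[ 0.6301 -0.2847 -1.3076] -75 0.854
[ 0.3994 -0.2761 -1.4563] -83 0.867
[ 0.5064 -0.2977  1.5286] 88 0.897
knob [0.38354911 0.32652278 0.08      ] lever [0.49438221 0.40168207 0.1       ]
```

Request:
send_rows:
  linear:
    - [-120, -52, -50]
    - [-120, -52, -50]
    - [-120, -52, -50]
    - [-120, -52, -50]
    - [-120, -52, -50]
  twist:
    - [0, 0, 0]
    - [0, 0, 0]
    - [0, 0, 0]
    - [0, 0, 0]
    - [0, 0, 0]
  jaw: 0

```text
time_s: 1.27
tool_pos: [0.5721, -0.1257, 0.2836]
orientation: [0.002, 0.71, 0.704, 0.0]
wrist_force: [0.3, -0.6, -0.5]
width: 0.0428
grip_force: 0.0
```

Request:
send_rows:
  linear:
    - [-120, -52, -50]
    - [-120, -52, -50]
    - [-120, -52, -50]
    - [-120, -52, -50]
    - [-120, -52, -50]
  twist:
    - [0, 0, 0]
    - [0, 0, 0]
    - [0, 0, 0]
    - [0, 0, 0]
    - [0, 0, 0]

```text
time_s: 1.68
tool_pos: [0.5198, -0.2443, 0.3329]
orientation: [0.002, 0.709, 0.705, -0.0]
wrist_force: [-1.0, 0.6, 0.1]
width: 0.0427
grip_force: 0.0
```

Run:
```python
from h import *
s=ctrl.observe();print(s['tool_pos'],s['width'],s['time_s'],s['joints'][6])
p=ctrl.read_camera('wrist');im=p['color'].copy()
for g in [(.454,-.154,1.14),(.617,-.147,-1.36),(.63,-.285,-1.31),(.4,-.276,-1.46),(.506,-.298,1.53)]:
    q,f=fitcase(p,g);print(q.round(4),round(np.degrees(q[2])),round(f,3))
    c,_=cv2.findContours(casemask(p,q),0,1);cv2.drawContours(im,c,-1,(0,255,255),1)
cv2.imwrite('pics/w1.png',im)
```

```text
[ 0.51984611 -0.24429066  0.3329467 ] 0.04268888544267046 1.6833 0.37198889294837595
[ 0.4557 -0.151   1.0528] 60 0.928
[ 0.6174 -0.1477 -1.1372] -65 0.915
[ 0.6303 -0.2884 -1.1776] -67 0.904
[ 0.4017 -0.2789 -1.3959] -80 0.893
[ 0.5064 -0.301  -1.5695] -90 0.914
```

View pics/w1.png

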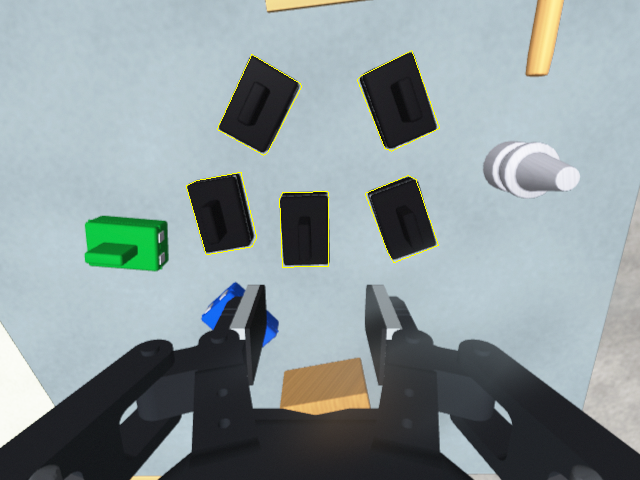

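The five outlines fit the black cases closely, centred at (260,105), (400,100), (220,213), (304,230) and (402,217). I'll take the middle front one first.

Request:
send_rows:
  linear:
    - [-57, -14, 163]
    - [-57, -14, 163]
    - [-57, -14, 163]
    - [-57, -14, 163]
    - [-57, -14, 163]
  twist:
    - [0, 0, 0]
    - [0, 0, 0]
    - [0, 0, 0]
    - [0, 0, 0]
    - [0, 0, 0]

```text
time_s: 2.15
tool_pos: [0.5035, -0.295, 0.1609]
orientation: [-0.005, 0.707, 0.707, -0.002]
wrist_force: [-1.8, -0.2, -0.5]
width: 0.0428
grip_force: 0.0
```

```bash
cat > pick.py <<'E'
from h import *
import sys
x,y,a=map(float,sys.argv[1:4])
p=ctrl.read_camera('wrist');q,f=fitcase(p,(x,y),yaws=[a,a-.2,a+.2])
s=ctrl.observe();print(q.round(4),round(np.degrees(q[2]),1),round(f,3),s['tool_pos'].round(4) if hasattr(s['tool_pos'],'round') else s['tool_pos'],s['time_s'])
print('to grasp',tomove((q[0],q[1],.044),q[2]+np.pi/2))
im=p['color'].copy();c,_=cv2.findContours(casemask(p,q),0,1);cv2.drawContours(im,c,-1,(0,255,255),1);cv2.imwrite('pics/pk.png',im)
E
python3 pick.py .5064 -.301 1.5716
```

```text
[ 0.5061 -0.3013 -1.536 ] -88.0 0.92 [ 0.5046 -0.2949  0.1631] 2.2
to grasp (array([ -6.9,   2.5, 119. ]), np.float64(-0.0344), np.float64(0.494016475594901))
```

View pics/pk.png

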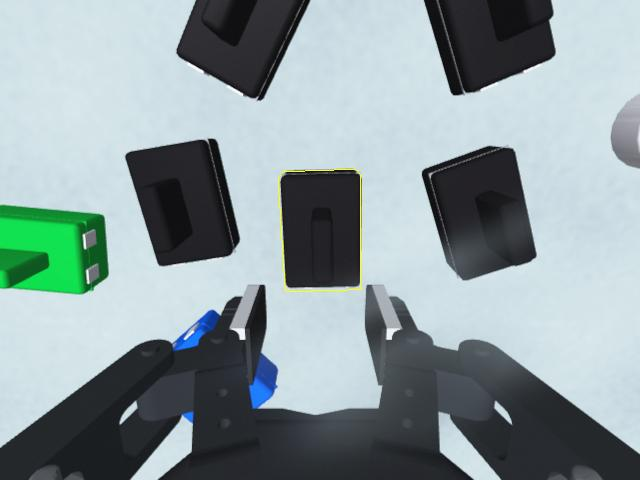

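Request:
send_rows:
  linear:
    - [-4, -1, 60]
    - [-4, -1, 100]
    - [-4, -1, 122]
    - [-4, -1, 122]
    - [-4, -1, 122]
  twist:
    - [0, 0, -0.035]
    - [0, 0, -0.035]
    - [0, 0, -0.035]
    - [0, 0, -0.035]
    - [0, 0, -0.035]

```text
time_s: 2.62
tool_pos: [0.5069, -0.299, 0.0466]
orientation: [-0.001, 0.694, 0.72, 0.0]
wrist_force: [-0.1, 0.1, 1.5]
width: 0.0426
grip_force: 0.0
```

Request:
send_rows:
  linear:
    - [0, 0, 0]
    - [0, 0, 0]
    - [0, 0, 0]
    - [0, 0, 0]
    - [0, 0, 0]
  twist:
    - [0, 0, 0]
    - [0, 0, 0]
    - [0, 0, 0]
    - [0, 0, 0]
    - [0, 0, 0]
  jaw: 1

```text
time_s: 3.03
tool_pos: [0.5079, -0.3016, 0.0495]
orientation: [0.002, 0.695, 0.719, 0.001]
wrist_force: [-1.9, 2.0, 8.2]
width: 0.0129
grip_force: 64.1
```

Request:
send_rows:
  linear:
    - [0, 0, -30]
    - [0, 0, -70]
    - [0, 0, -110]
    - [20, 0, -130]
    - [50, 0, -130]
  twist:
    - [0, 0, 0]
    - [0, 0, 0]
    - [0, 0, 0]
    - [0, 0, 0]
    - [0, 0, -0.06]

```text
time_s: 3.45
tool_pos: [0.5065, -0.2555, 0.1833]
orientation: [0.006, 0.675, 0.738, 0.001]
wrist_force: [1.7, -0.7, -6.0]
width: 0.0134
grip_force: 62.1
```

Request:
send_rows:
  linear:
    - [40, 0, 0]
    - [80, 0, 0]
    - [120, 0, 0]
    - [160, 0, 0]
    - [190, 0, 0]
  twist:
    - [0, 0, 0]
    - [0, 0, 0]
    - [0, 0, 0]
    - [0, 0, 0]
    - [0, 0, 0]

```text
time_s: 3.87
tool_pos: [0.4854, -0.0583, 0.1775]
orientation: [0.0, 0.672, 0.741, 0.001]
wrist_force: [1.1, -0.2, -5.5]
width: 0.0129
grip_force: 62.0
```

Request:
send_rows:
  linear:
    - [0, 0, 0]
    - [0, 0, 0]
    - [0, 0, 0]
  twist:
    - [0, 0, 0]
    - [0, 0, 0]
    - [0, 0, 0]

```text
time_s: 4.12
tool_pos: [0.4863, -0.0625, 0.1772]
orientation: [0.001, 0.673, 0.74, 0.0]
wrist_force: [0.1, -1.1, -5.9]
width: 0.0135
grip_force: 61.8
```

```bash
cat > slab.py <<'E'
from h import *
p=ctrl.read_camera('wrist');im=p['color'].astype(int)
m=((im[...,2]-im[...,0])>35).astype(np.uint8);m[330:]=0
n,l,st,_=cv2.connectedComponentsWithStats(m);k=1+st[1:,4].argmax();m=(l==k).astype(np.uint8)
c,_=cv2.findContours(m,0,1);h=cv2.convexHull(max(c,key=cv2.contourArea))
D=np.zeros_like(m);cv2.fillConvexPoly(D,h,1)
def cost(v):
    M=np.zeros_like(D);hullfill(M,p,box(v[0]/1000,v[1]/1000,v[2]/20,.22,.186,0,.008));M[330:]=0
    return 1-(M&D).sum()/(M|D).sum()
v0=np.array([566.7,56.4,.1013*20])
r=minimize(cost,v0,method='Nelder-Mead',options=dict(initial_simplex=v0+np.array([[0,0,0],[8,0,0],[0,8,0],[0,0,1]]),xatol=.1,fatol=1e-5))
print(r.x[:2],np.degrees(r.x[2]/20),1-r.fun)
o=p['color'].copy();c,_=cv2.findContours(D,0,1);cv2.drawContours(o,c,-1,(0,0,255),1);cv2.imwrite('pics/slab.png',o)
s=ctrl.observe();print(s['tool_pos'],s['width'],s['grip_force'],s['time_s'])
t=r.x[2]/20;C,S=np.cos(t),np.sin(t)
for n,(u,v) in dict(a=(-64,32),b=(0,32),c=(64,32),d=(-48,-48),e=(48,-48)).items():
    print(n,r.x[0]+C*u-S*v,r.x[1]+S*u+C*v)
E
python3 slab.py
```

```text
[565.59272726  57.18548009] 5.4757831419852465 0.9857513198478627
[ 0.48632297 -0.06307163  0.17698589] 0.012996166990520659 61.800856590270996 4.1667
a 498.83118274802723 82.93225027452644
b 562.5391264277087 89.03945193375958
c 626.2470701073901 95.14665359299275
d 522.392170741989 4.824121089732941
e 617.9540862615111 13.98492357858268
```

View pics/slab.png

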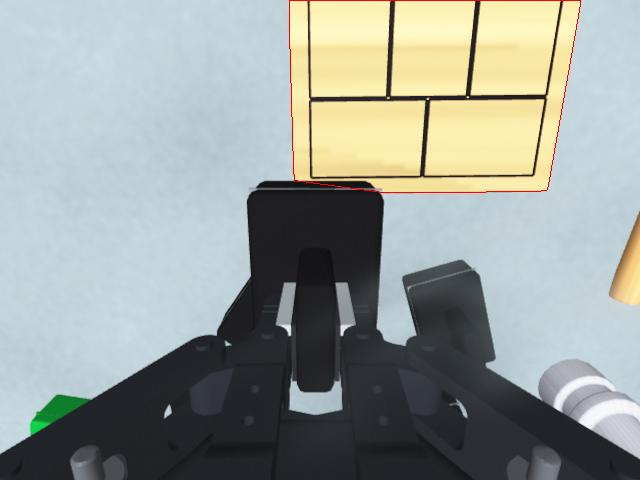

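The slab outline fits except for the part cut off at the top, and both estimates agree to about 1 mm. The case hangs square in the grip.

```bash
cat > go.py <<'E'
from h import *
import sys
P=dict(a=(.4994,.0825,5.6),b=(.5631,.0887,5.6),c=(.6268,.0949,5.6),d=(.5231,.0044,95.6),e=(.6187,.0137,95.6))
x,y,a=P[sys.argv[1]];z=float(sys.argv[2]);print(tomove((x,y,z),np.radians(a)),ctrl.observe()['width'],ctrl.observe()['time_s'])
E
python3 go.py a .0585
```

```text
(array([143.8,  26.5, 118.4]), np.float64(-0.0041), np.float64(0.12025513495405486)) 0.012996166990520659 4.1667
```

Request:
send_rows:
  linear:
    - [40, 7, 10]
    - [80, 15, 20]
    - [115, 22, 40]
    - [144, 26.5, 60]
    - [144, 26.5, 80]
  twist:
    - [0, 0, -0.004]
    - [0, 0, -0.004]
    - [0, 0, -0.004]
    - [0, 0, -0.004]
    - [0, 0, -0.004]

```text
time_s: 4.58
tool_pos: [0.5001, 0.0904, 0.0961]
orientation: [-0.0, 0.669, 0.743, 0.002]
wrist_force: [1.9, 0.4, -5.9]
width: 0.0129
grip_force: 61.8
```

Request:
send_rows:
  linear:
    - [0, 0, 15]
    - [0, 0, 27]
    - [0, 0, 36]
    - [0, 0, 38.5]
    - [0, 0, 38.5]
  twist:
    - [0, 0, 0]
    - [0, 0, 0]
    - [0, 0, 0]
    - [0, 0, 0]
    - [0, 0, 0]

```text
time_s: 5.0
tool_pos: [0.4994, 0.0824, 0.0581]
orientation: [0.0, 0.672, 0.74, -0.0]
wrist_force: [0.3, -0.0, -3.9]
width: 0.0132
grip_force: 61.9
```

```bash
python3 go.py a .0585
```

```text
(array([ 0.1, -0. , -0.4]), np.float64(-0.0014), np.float64(-0.21397018762779102)) 0.013249974087655037 5.0
```

Request:
send_rows:
  linear:
    - [0, 0, 0]
    - [0, 0, 0]
    - [0, 0, -30]
    - [0, 0, -70]
    - [0, 0, -110]
  twist:
    - [0, 0, 0]
    - [0, 0, 0]
    - [0, 0, 0]
    - [0, 0, 0]
    - [0, 0, 0]
  jaw: 0

```text
time_s: 5.42
tool_pos: [0.4987, 0.0836, 0.1692]
orientation: [-0.0, 0.671, 0.741, -0.0]
wrist_force: [1.5, 0.1, 0.2]
width: 0.0427
grip_force: 0.0
```

Request:
send_rows:
  linear:
    - [-35, -13, 0]
    - [-70, -26, 0]
    - [-105, -40, 0]
    - [-140, -53, 0]
    - [-175, -66, 0]
  twist:
    - [0, 0, -0.02]
    - [0, 0, -0.04]
    - [0, 0, -0.077]
    - [0, 0, -0.077]
    - [0, 0, -0.077]

```text
time_s: 5.83
tool_pos: [0.4505, -0.0986, 0.1689]
orientation: [0.001, 0.642, 0.766, 0.001]
wrist_force: [0.1, -0.5, -0.3]
width: 0.0429
grip_force: 0.0
```

Request:
send_rows:
  linear:
    - [-40, -10, 0]
    - [-78, -21, 0]
    - [-115, -32, 0]
    - [-150, -43, 0]
    - [-180, -52, 0]
  twist:
    - [0, 0, 0]
    - [0, 0, 0]
    - [0, 0, 0]
    - [0, 0, 0]
    - [0, 0, 0]

```text
time_s: 6.25
tool_pos: [0.4304, -0.2865, 0.1689]
orientation: [0.001, 0.643, 0.766, 0.0]
wrist_force: [0.8, 0.6, 0.2]
width: 0.0429
grip_force: 0.0
```

Request:
send_rows:
  linear:
    - [0, 0, 0]
    - [0, 0, 0]
    - [0, 0, 0]
  twist:
    - [0, 0, 0]
    - [0, 0, 0]
    - [0, 0, 0]

```text
time_s: 6.5
tool_pos: [0.4312, -0.2828, 0.1682]
orientation: [0.0, 0.642, 0.766, 0.0]
wrist_force: [-0.5, -0.3, 0.9]
width: 0.0426
grip_force: 0.0
```

```bash
python3 pick.py .4017 -.2789 -1.396
```

```text
[ 0.4    -0.2792 -1.3965] -80.0 0.932 [ 0.4314 -0.2821  0.1681] 6.55
to grasp (array([  8.3, -30.4, 124.1]), np.float64(0.0027), np.float64(0.7040994906046365))
```

Request:
send_rows:
  linear:
    - [8, -25, 20]
    - [8, -30, 50]
    - [8, -30, 90]
    - [8, -30, 122]
    - [8, -30, 122]
  twist:
    - [0, 0, 0.003]
    - [0, 0, 0.003]
    - [0, 0, 0.003]
    - [0, 0, 0.003]
    - [0, 0, 0.003]

```text
time_s: 6.97
tool_pos: [0.3973, -0.2769, 0.0412]
orientation: [-0.004, 0.642, 0.766, -0.001]
wrist_force: [0.2, 0.6, -0.7]
width: 0.0424
grip_force: 0.0
```

Request:
send_rows:
  linear:
    - [0, 0, 0]
    - [0, 0, 0]
    - [0, 0, 0]
    - [0, 0, 0]
    - [0, 0, 0]
  twist:
    - [0, 0, 0]
    - [0, 0, 0]
    - [0, 0, 0]
    - [0, 0, 0]
    - [0, 0, 0]
  jaw: 1

```text
time_s: 7.38
tool_pos: [0.401, -0.2807, 0.0474]
orientation: [0.001, 0.643, 0.766, 0.0]
wrist_force: [-1.9, 1.9, 6.8]
width: 0.0133
grip_force: 62.9
```

Request:
send_rows:
  linear:
    - [0, 0, -30]
    - [0, 0, -70]
    - [0, 0, -110]
    - [0, 0, -120]
    - [0, 0, -120]
  twist:
    - [0, 0, 0]
    - [0, 0, 0]
    - [0, 0, 0]
    - [0, 0, 0]
    - [0, 0, 0]

```text
time_s: 7.8
tool_pos: [0.4019, -0.2816, 0.1696]
orientation: [0.004, 0.643, 0.765, 0.001]
wrist_force: [-0.0, -0.7, -3.1]
width: 0.0134
grip_force: 61.6
```

```bash
python3 go.py b .165
```

```text
(array([337.1, 222.4,   4.5]), np.float64(0.0751), np.float64(0.7257148032264317)) 0.013433985484230693 7.8
```

Request:
send_rows:
  linear:
    - [32, 21, 0]
    - [65, 43, 0]
    - [98, 65, 0]
    - [132, 87, 0]
    - [165, 109, 0]
  twist:
    - [0, 0, 0]
    - [0, 0, 0]
    - [0, 0, 0]
    - [0, 0, 0]
    - [0, 0, 0]

```text
time_s: 8.22
tool_pos: [0.4782, -0.0971, 0.1642]
orientation: [-0.001, 0.644, 0.765, -0.001]
wrist_force: [0.8, -0.4, -3.3]
width: 0.0132
grip_force: 61.3
```

Request:
send_rows:
  linear:
    - [33, 22, 0]
    - [66, 44, 0]
    - [100, 66, 0]
    - [133, 88, 0]
    - [160, 106, 0]
  twist:
    - [0, 0, 0.02]
    - [0, 0, 0.04]
    - [0, 0, 0.075]
    - [0, 0, 0.075]
    - [0, 0, 0.075]

```text
time_s: 8.63
tool_pos: [0.5553, 0.0802, 0.1638]
orientation: [-0.001, 0.671, 0.742, -0.001]
wrist_force: [0.6, -0.6, -2.8]
width: 0.0131
grip_force: 61.4
```

Request:
send_rows:
  linear:
    - [5, 3, 0]
    - [10, 6, 0]
    - [10, 6, 0]
    - [10, 6, 0]
  twist:
    - [0, 0, 0]
    - [0, 0, 0]
    - [0, 0, 0]
    - [0, 0, 0]

```text
time_s: 8.97
tool_pos: [0.5599, 0.0858, 0.1646]
orientation: [-0.0, 0.672, 0.741, -0.001]
wrist_force: [-0.5, -0.2, -2.7]
width: 0.0135
grip_force: 61.4
```

```bash
cat >> go.py <<'E'
p=ctrl.read_camera('wrist');cv2.imwrite('pics/go.png',p['color'])
E
python3 go.py b .0565
```

```text
(array([  2.6,   3.7, 108.1]), np.float64(-0.0009), np.float64(-0.16181185621472569)) 0.01352673768672427 8.9667
```

View pics/go.png

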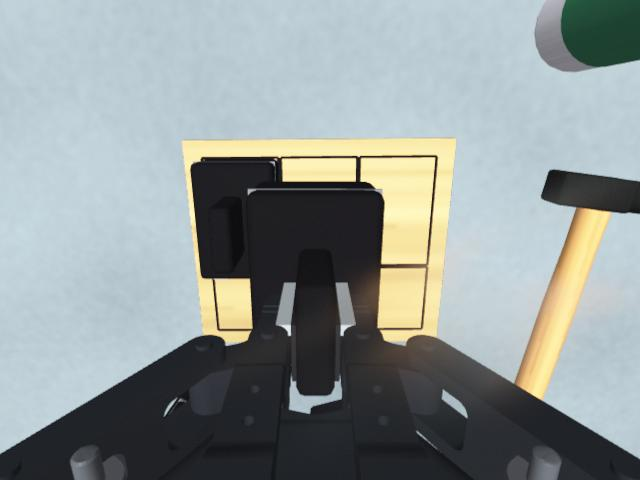

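Request:
send_rows:
  linear:
    - [2.6, 3.7, 10]
    - [2.6, 3.7, 40]
    - [2.6, 3.7, 55]
    - [2.6, 3.7, 65]
    - [2.6, 3.7, 75]
  twist:
    - [0, 0, 0]
    - [0, 0, 0]
    - [0, 0, 0]
    - [0, 0, 0]
    - [0, 0, 0]

```text
time_s: 9.43
tool_pos: [0.564, 0.0893, 0.0896]
orientation: [-0.0, 0.672, 0.74, -0.0]
wrist_force: [-0.7, 0.1, -1.9]
width: 0.0134
grip_force: 61.2
```

Request:
send_rows:
  linear:
    - [0, 0, 12]
    - [0, 0, 23]
    - [0, 0, 30]
    - [0, 0, 33]
    - [0, 0, 33]
  twist:
    - [0, 0, 0]
    - [0, 0, 0]
    - [0, 0, 0]
    - [0, 0, 0]
    - [0, 0, 0]

```text
time_s: 9.85
tool_pos: [0.5639, 0.0902, 0.0571]
orientation: [-0.0, 0.672, 0.741, -0.0]
wrist_force: [-0.2, 0.4, -3.1]
width: 0.0132
grip_force: 61.3
```

```bash
python3 - <<'E'
from h import *
p=ctrl.read_camera('wrist');s=ctrl.observe();print(s['tool_pos'],s['wrist_force'])
q,f=fitcase(p,(.4994,.0825),.008,yaws=[1.668]);print('a case',q,np.degrees(q[2]),f)
cv2.imwrite('pics/b.png',p['color'])
E
python3 go.py b .0565
```

```text
[0.56427149 0.09028886 0.05771367] [-0.3559623   0.60115909 -2.50023698]
a case [ 0.50139551  0.08434354 -1.47450979] -84.48318788487036 0.9164062978619126
(array([-1.5, -1.3,  1.2]), np.float64(0.0003), np.float64(-0.17751680593375876)) 0.013209495285177892 9.9
```

Request:
send_rows:
  linear:
    - [-1, -1, 0]
    - [-1, -1, 1]
    - [-1, -1, 1]
  twist:
    - [0, 0, 0]
    - [0, 0, 0]
    - [0, 0, 0]

```text
time_s: 10.2
tool_pos: [0.5635, 0.0891, 0.0572]
orientation: [0.0, 0.672, 0.741, 0.0]
wrist_force: [0.5, 0.1, -3.2]
width: 0.013
grip_force: 61.3
```

Request:
send_rows:
  linear:
    - [0, 0, 0]
    - [0, 0, 0]
    - [0, 0, -30]
    - [0, 0, -70]
    - [0, 0, -110]
  twist:
    - [0, 0, 0]
    - [0, 0, 0]
    - [0, 0, 0]
    - [0, 0, 0]
    - [0, 0, 0]
  jaw: 0

```text
time_s: 10.62
tool_pos: [0.5627, 0.089, 0.1676]
orientation: [-0.001, 0.672, 0.741, -0.001]
wrist_force: [1.1, 0.3, 0.0]
width: 0.0425
grip_force: 0.0
```

Request:
send_rows:
  linear:
    - [-32, -18, 0]
    - [-65, -37, 0]
    - [-97, -55, 0]
    - [-130, -74, 0]
    - [-160, -91, 0]
  twist:
    - [0, 0, 0]
    - [0, 0, 0]
    - [0, 0, 0]
    - [0, 0, 0]
    - [0, 0, 0]

```text
time_s: 11.03
tool_pos: [0.4876, -0.0808, 0.1675]
orientation: [0.001, 0.672, 0.741, 0.0]
wrist_force: [0.4, -0.3, 0.9]
width: 0.0426
grip_force: 0.0
```

Request:
send_rows:
  linear:
    - [-30, -17, 0]
    - [-68, -39, 0]
    - [-68, -39, 0]
    - [-68, -39, 0]
    - [-68, -39, 0]
  twist:
    - [0, 0, 0.12]
    - [0, 0, 0.24]
    - [0, 0, 0.36]
    - [0, 0, 0.48]
    - [0, 0, 0.6]

```text
time_s: 11.45
tool_pos: [0.4562, -0.1516, 0.1674]
orientation: [0.0, 0.863, 0.506, 0.001]
wrist_force: [0.3, 0.4, 0.2]
width: 0.0428
grip_force: 0.0
```

Request:
send_rows:
  linear:
    - [0, 0, 0]
    - [0, 0, 0]
    - [0, 0, 0]
  twist:
    - [0, 0, 0.02]
    - [0, 0, 0.02]
    - [0, 0, 0.02]

```text
time_s: 11.7
tool_pos: [0.4565, -0.1502, 0.167]
orientation: [0.0, 0.865, 0.503, 0.0]
wrist_force: [-0.1, -0.1, 0.3]
width: 0.0427
grip_force: 0.0
```

```bash
python3 pick.py .4557 -.151 1.053
```

```text
[ 0.4549 -0.1505  1.0817] 62.0 0.926 [ 0.4565 -0.1502  0.1669] 11.75
to grasp (array([ -1. ,  -1.2, 122.9]), np.float64(-0.029), np.float64(-0.2544275110137462))
```

Request:
send_rows:
  linear:
    - [-1, -1, 30]
    - [-1, -1, 70]
    - [-1, -1, 105]
    - [-1, -1, 121]
    - [-1, -1, 121]
  twist:
    - [0, 0, -0.029]
    - [0, 0, -0.029]
    - [0, 0, -0.029]
    - [0, 0, -0.029]
    - [0, 0, -0.029]

```text
time_s: 12.17
tool_pos: [0.4524, -0.15, 0.0425]
orientation: [-0.002, 0.858, 0.514, -0.002]
wrist_force: [-1.2, 0.2, 0.2]
width: 0.0428
grip_force: 0.0
```

Request:
send_rows:
  linear:
    - [0, 0, 0]
    - [0, 0, 0]
    - [0, 0, 0]
    - [0, 0, 0]
    - [0, 0, 0]
  twist:
    - [0, 0, 0]
    - [0, 0, 0]
    - [0, 0, 0]
    - [0, 0, 0]
    - [0, 0, 0]
  jaw: 1

```text
time_s: 12.58
tool_pos: [0.4556, -0.1509, 0.047]
orientation: [0.001, 0.858, 0.513, 0.001]
wrist_force: [-2.0, 0.4, 4.6]
width: 0.0131
grip_force: 62.7
```

Request:
send_rows:
  linear:
    - [0, 0, -30]
    - [0, 0, -70]
    - [0, 0, -110]
    - [0, 0, -120]
    - [0, 0, -120]
  twist:
    - [0, 0, 0]
    - [0, 0, 0]
    - [0, 0, 0]
    - [0, 0, 0]
    - [0, 0, 0]

```text
time_s: 13.0
tool_pos: [0.4569, -0.1513, 0.1691]
orientation: [0.002, 0.858, 0.513, 0.003]
wrist_force: [1.3, -0.2, -4.7]
width: 0.013
grip_force: 61.4
```

Request:
send_rows:
  linear:
    - [0, 0, 0]
    - [0, 0, 0]
    - [0, 0, 0]
    - [0, 0, 0]
    - [0, 0, 0]
  twist:
    - [0, 0, -0.11]
    - [0, 0, -0.23]
    - [0, 0, -0.35]
    - [0, 0, -0.47]
    - [0, 0, -0.59]

```text
time_s: 13.42
tool_pos: [0.4534, -0.1504, 0.1635]
orientation: [-0.002, 0.67, 0.743, -0.001]
wrist_force: [-0.2, 0.5, -5.0]
width: 0.0131
grip_force: 61.4
```

```bash
python3 go.py c .165
```

```text
(array([226.1, 197.7,  -1.9]), np.float64(0.0056), np.float64(0.3395691838738605)) 0.013120126588599717 13.4167
```

Request:
send_rows:
  linear:
    - [30, 27, 0]
    - [60, 53, 0]
    - [90, 80, 0]
    - [120, 106, 0]
    - [145, 127, 0]
  twist:
    - [0, 0, 0]
    - [0, 0, 0]
    - [0, 0, 0]
    - [0, 0, 0]
    - [0, 0, 0]

```text
time_s: 13.88
tool_pos: [0.5676, 0.0088, 0.1637]
orientation: [-0.001, 0.673, 0.74, -0.0]
wrist_force: [1.1, -0.7, -4.0]
width: 0.013
grip_force: 61.4
```

Request:
send_rows:
  linear:
    - [30, 27, 0]
    - [60, 53, 0]
    - [81, 71, 0]
    - [81, 71, 0]
    - [81, 71, 0]
  twist:
    - [0, 0, 0]
    - [0, 0, 0]
    - [0, 0, 0]
    - [0, 0, 0]
    - [0, 0, 0]

```text
time_s: 14.3
tool_pos: [0.6291, 0.0956, 0.1628]
orientation: [-0.001, 0.671, 0.741, -0.001]
wrist_force: [-0.4, -0.7, -5.4]
width: 0.0134
grip_force: 61.4
```

Request:
send_rows:
  linear:
    - [0, 0, 20]
    - [0, 0, 40]
    - [0, 0, 60]
    - [0, 0, 60]
    - [0, 0, 60]
  twist:
    - [0, 0, 0]
    - [0, 0, 0]
    - [0, 0, 0]
    - [0, 0, 0]
    - [0, 0, 0]

```text
time_s: 14.72
tool_pos: [0.6283, 0.0916, 0.1039]
orientation: [-0.001, 0.673, 0.74, -0.002]
wrist_force: [0.2, -0.1, -5.3]
width: 0.0132
grip_force: 61.6
```

```bash
python3 go.py c .0565
```

```text
(array([ 3.4, -0.9, 47.4]), np.float64(-0.0032), np.float64(-0.14231922875151515)) 0.013216165063518706 14.7167
```

Request:
send_rows:
  linear:
    - [3.4, -0.5, 0]
    - [3.4, -0.5, 15]
    - [3.4, -0.5, 30]
    - [3.4, -0.5, 42]
    - [3.4, -0.5, 47]
  twist:
    - [0, 0, -0.003]
    - [0, 0, -0.003]
    - [0, 0, -0.003]
    - [0, 0, -0.003]
    - [0, 0, -0.003]

```text
time_s: 15.18
tool_pos: [0.6287, 0.0966, 0.058]
orientation: [-0.0, 0.671, 0.742, -0.0]
wrist_force: [-1.3, 0.3, -4.7]
width: 0.0134
grip_force: 61.4
```

Request:
send_rows:
  linear:
    - [0, 0, 0]
    - [0, 0, 0]
  twist:
    - [0, 0, 0]
    - [0, 0, 0]

```text
time_s: 15.35
tool_pos: [0.6296, 0.0966, 0.0593]
orientation: [0.0, 0.671, 0.742, 0.0]
wrist_force: [0.1, 0.2, -4.4]
width: 0.0135
grip_force: 61.4
```

```bash
python3 go.py c .0565
```

```text
(array([-1.5, -2.9,  2.8]), np.float64(0.0021), np.float64(-0.14764129854527389)) 0.013510859760123232 15.35
```

Request:
send_rows:
  linear:
    - [-1.5, -2.5, 0]
    - [-1.5, -2.5, 2]
    - [-1.5, -2.5, 2.5]
    - [-1.5, -2.5, 2.5]
  twist:
    - [0, 0, 0.002]
    - [0, 0, 0.002]
    - [0, 0, 0.002]
    - [0, 0, 0.002]

```text
time_s: 15.73
tool_pos: [0.6269, 0.0948, 0.0564]
orientation: [0.0, 0.672, 0.741, 0.0]
wrist_force: [0.1, 0.2, -3.8]
width: 0.013
grip_force: 61.6
```

Request:
send_rows:
  linear:
    - [0, 0, 0]
    - [0, 0, 0]
    - [0, 0, -30]
    - [0, 0, -70]
    - [0, 0, -110]
  twist:
    - [0, 0, 0]
    - [0, 0, 0]
    - [0, 0, 0]
    - [0, 0, 0]
    - [0, 0, 0]
  jaw: 0

```text
time_s: 16.15
tool_pos: [0.6265, 0.0949, 0.1673]
orientation: [-0.0, 0.672, 0.741, -0.001]
wrist_force: [0.4, 0.3, 0.3]
width: 0.0427
grip_force: 0.0
```

Request:
send_rows:
  linear:
    - [-38, -5, 0]
    - [-76, -10, 0]
    - [-114, -16, 0]
    - [-150, -20, 0]
    - [-150, -20, 0]
  twist:
    - [0, 0, 0]
    - [0, 0, 0]
    - [0, 0, 0]
    - [0, 0, 0]
    - [0, 0, 0]

```text
time_s: 16.57
tool_pos: [0.6214, -0.0671, 0.1674]
orientation: [0.003, 0.676, 0.737, -0.002]
wrist_force: [-0.6, -1.2, -0.3]
width: 0.0427
grip_force: 0.0
```

```bash
python3 slab.py
python3 - <<'E'
from h import *
p=ctrl.read_camera('wrist')
o=p['color'].copy()
for x,y in [(.4994,.0825),(.5631,.0887),(.6268,.0949)]:
    q,f=fitcase(p,(x,y),.008,yaws=[1.668]);print(q.round(4),np.degrees(q[2]),f)
    c,_=cv2.findContours(casemask(p,q,.008),0,1);cv2.drawContours(o,c,-1,(0,255,255),1)
cv2.imwrite('pics/r3.png',o)
E
```

```text
[566.7  56.4] 5.804062464675239 0.0
[ 0.62174661 -0.06252496  0.16725647] 0.042603854721439516 0.0 16.6167
a 499.7920345751295 81.76383572538512
b 563.4639412051799 88.23595331502526
c 627.1358478352305 94.70807090466539
d 523.8001582196922 3.791981835232008
e 619.308018164768 13.50015821969221
[ 0.5026  0.0777 -1.4767] -84.61095144744125 0.916061084781464
[ 0.5758  0.0849 -1.4843] -85.04655815144807 0.8732798165137615
[ 0.6257  0.0906 -1.4738] -84.44162826100636 0.9256748273697426
```

View pics/r3.png

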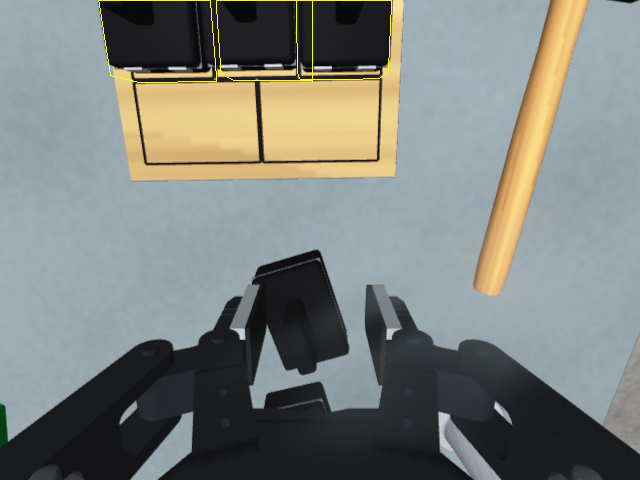

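Request:
send_rows:
  linear:
    - [20, -20, -36]
    - [40, -40, -72]
    - [50, -50, -108]
    - [50, -50, -130]
    - [50, -50, -130]
  twist:
    - [0, 0, 0]
    - [0, 0, 0]
    - [0, 0, 0]
    - [0, 0, 0]
    - [0, 0, 0]

```text
time_s: 17.08
tool_pos: [0.5691, -0.0082, 0.3035]
orientation: [0.003, 0.67, 0.742, 0.004]
wrist_force: [0.5, -0.5, -0.5]
width: 0.0424
grip_force: 0.0
```

Request:
send_rows:
  linear:
    - [0, 0, 0]
    - [0, 0, 0]
    - [0, 0, 0]
  twist:
    - [0, 0, 0]
    - [0, 0, 0]
    - [0, 0, 0]

```text
time_s: 17.33
tool_pos: [0.5666, -0.0109, 0.2951]
orientation: [-0.001, 0.671, 0.741, -0.001]
wrist_force: [0.0, 0.1, -0.3]
width: 0.0423
grip_force: 0.0
```

```bash
cat > chk.py <<'E'
from h import *
p=ctrl.read_camera('wrist');o=p['color']
th=np.radians(5.6);x0,y0=.5662,.0568
C,S=np.cos(th),np.sin(th)
o=cv2.resize(o,None,fx=4,fy=4,interpolation=cv2.INTER_CUBIC)
for u,v,a,b in [(-64,32,62,94),(0,32,62,94),(64,32,62,94),(-48,-48,94,62),(48,-48,94,62),(0,0,220,186)]:
    P=box(x0+(C*u-S*v)/1000,y0+(S*u+C*v)/1000,th,a/1000,b/1000,.008,.008)[[0,2,6,4]]
    cv2.polylines(o,[(proj(p,P)*4+1.5).astype(np.int32)],True,(0,0,255),1)
for u,v in [(-64,32),(0,32),(64,32)]:
    P=box(x0+(C*u-S*v)/1000,y0+(S*u+C*v)/1000,th,.06,.09,.048,.048)[[0,2,6,4]]
    cv2.polylines(o,[(proj(p,P)*4+1.5).astype(np.int32)],True,(0,255,0),1)
c=proj(p,[x0,y0,.03])[0]*4;X,Y=int(max(0,c[0]-400)),int(max(0,c[1]-300))
cv2.imwrite('pics/chk.png',o[Y:Y+600,X:X+800]);print(X,Y,ctrl.observe()['tool_pos'])
E
python3 chk.py
```

```text
886 223 [ 0.56658612 -0.01119732  0.29490198]
```

View pics/chk.png

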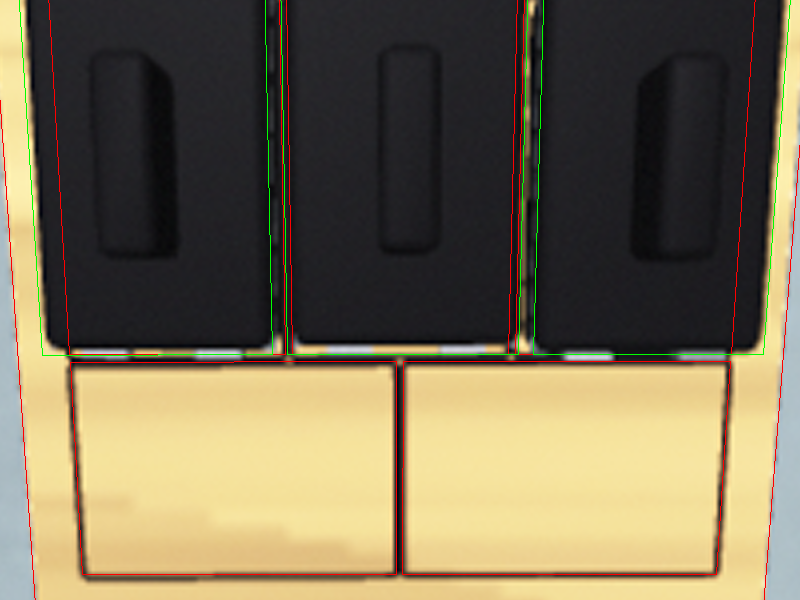

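Model outlines (red/green) coincide with the scribed lines. The three cases sit in their outlines within about 1.5 mm. Next is case four.

Request:
send_rows:
  linear:
    - [-28, 7, 25]
    - [-56, 15, 50]
    - [-84, 22, 75]
    - [-112, 30, 100]
    - [-141, 37, 127]
  twist:
    - [0, 0, -0.06]
    - [0, 0, -0.12]
    - [0, 0, -0.2]
    - [0, 0, -0.27]
    - [0, 0, -0.34]

```text
time_s: 17.8
tool_pos: [0.6178, -0.1491, 0.1671]
orientation: [-0.001, 0.535, 0.845, -0.0]
wrist_force: [-0.3, -0.3, 0.1]
width: 0.0429
grip_force: 0.0
```

Request:
send_rows:
  linear:
    - [0, 0, 0]
    - [0, 0, 0]
    - [0, 0, 0]
    - [0, 0, 0]
  twist:
    - [0, 0, 0]
    - [0, 0, 0]
    - [0, 0, 0]
    - [0, 0, 0]

```text
time_s: 18.13
tool_pos: [0.618, -0.1467, 0.1697]
orientation: [0.0, 0.536, 0.844, 0.0]
wrist_force: [-0.2, -0.4, 0.6]
width: 0.0428
grip_force: 0.0
```

```bash
python3 pick.py .6174 -.1477 -1.137
```

```text
[ 0.6168 -0.148  -1.1665] -66.8 0.929 [ 0.6182 -0.1467  0.1702] 18.1833
to grasp (array([ -0.5,  -2. , 126.2]), np.float64(0.0351), np.float64(0.5883262684377314))
```

Request:
send_rows:
  linear:
    - [0, -2, 30]
    - [0, -2, 70]
    - [0, -2, 105]
    - [0, -2, 124]
    - [0, -2, 124]
  twist:
    - [0, 0, 0.03]
    - [0, 0, 0.03]
    - [0, 0, 0.03]
    - [0, 0, 0.03]
    - [0, 0, 0.03]

```text
time_s: 18.6
tool_pos: [0.6133, -0.147, 0.0417]
orientation: [-0.003, 0.548, 0.836, -0.001]
wrist_force: [0.6, 0.2, -0.1]
width: 0.0429
grip_force: 0.0
```

Request:
send_rows:
  linear:
    - [0, 0, 0]
    - [0, 0, 0]
    - [0, 0, 0]
    - [0, 0, 0]
    - [0, 0, 0]
  twist:
    - [0, 0, 0]
    - [0, 0, 0]
    - [0, 0, 0]
    - [0, 0, 0]
    - [0, 0, 0]
  jaw: 1

```text
time_s: 19.02
tool_pos: [0.6178, -0.1488, 0.0478]
orientation: [0.002, 0.549, 0.836, 0.001]
wrist_force: [0.4, 1.7, 6.9]
width: 0.0132
grip_force: 63.0
```

Request:
send_rows:
  linear:
    - [0, 0, -30]
    - [0, 0, -70]
    - [0, 0, -110]
    - [0, 0, -120]
    - [0, 0, -120]
  twist:
    - [0, 0, 0]
    - [0, 0, 0]
    - [0, 0, 0]
    - [0, 0, 0]
    - [0, 0, 0]

```text
time_s: 19.43
tool_pos: [0.6179, -0.1497, 0.1698]
orientation: [0.004, 0.549, 0.836, 0.001]
wrist_force: [0.6, -0.2, -4.0]
width: 0.0135
grip_force: 61.4
```

Request:
send_rows:
  linear:
    - [0, 0, 0]
    - [0, 0, 0]
    - [0, 0, 0]
    - [0, 0, 0]
    - [0, 0, 0]
  twist:
    - [0, 0, -0.12]
    - [0, 0, -0.24]
    - [0, 0, -0.36]
    - [0, 0, -0.48]
    - [0, 0, -0.6]

```text
time_s: 19.85
tool_pos: [0.6143, -0.1488, 0.1627]
orientation: [-0.002, 0.275, 0.962, -0.0]
wrist_force: [0.3, -1.0, -3.6]
width: 0.0133
grip_force: 61.4
```

Request:
send_rows:
  linear:
    - [0, 0, 0]
    - [0, 0, 0]
    - [0, 0, 0]
    - [0, 0, 0]
    - [0, 0, 0]
  twist:
    - [0, 0, -0.12]
    - [0, 0, -0.24]
    - [0, 0, -0.36]
    - [0, 0, -0.48]
    - [0, 0, -0.6]

```text
time_s: 20.27
tool_pos: [0.6143, -0.1488, 0.1627]
orientation: [-0.002, -0.022, 1.0, 0.001]
wrist_force: [-0.7, -0.9, -3.8]
width: 0.0132
grip_force: 61.4
```

```bash
python3 go.py e .125
```

```text
(array([-11.6, 162.2,  37.8]), np.float64(-0.0545), np.float64(1.643913258911383)) 0.013247938111733411 20.2667
```

Request:
send_rows:
  linear:
    - [-3, 40, 0]
    - [-6, 80, 0]
    - [-9, 120, 0]
    - [-11.6, 155, 0]
    - [-11.6, 162, 10]
  twist:
    - [0, 0, -0.054]
    - [0, 0, -0.054]
    - [0, 0, -0.054]
    - [0, 0, -0.054]
    - [0, 0, -0.054]

```text
time_s: 20.73
tool_pos: [0.6212, 0.0228, 0.1555]
orientation: [0.001, -0.048, 0.999, 0.003]
wrist_force: [0.2, 1.9, -2.5]
width: 0.0129
grip_force: 61.4
```

Request:
send_rows:
  linear:
    - [0, 0, 20]
    - [0, 0, 40]
    - [0, 0, 50]
    - [0, 0, 50]
    - [0, 0, 50]
  twist:
    - [0, 0, 0]
    - [0, 0, 0]
    - [0, 0, 0]
    - [0, 0, 0]
    - [0, 0, 0]

```text
time_s: 21.15
tool_pos: [0.6206, 0.0129, 0.1043]
orientation: [-0.001, -0.045, 0.999, 0.0]
wrist_force: [0.8, 0.2, -4.0]
width: 0.0133
grip_force: 61.2
```

```bash
python3 go.py e .057
```

```text
(array([ 1.7,  1. , 47.3]), np.float64(-0.008), np.float64(1.3881720871625958)) 0.013281899261344304 21.15
```

Request:
send_rows:
  linear:
    - [1.7, 1, 0]
    - [1.7, 1, 15]
    - [1.7, 1, 30]
    - [1.7, 1, 42]
    - [1.7, 1, 47]
  twist:
    - [0, 0, -0.008]
    - [0, 0, -0.008]
    - [0, 0, -0.008]
    - [0, 0, -0.008]
    - [0, 0, -0.008]

```text
time_s: 21.62
tool_pos: [0.6191, 0.0139, 0.0574]
orientation: [-0.0, -0.049, 0.999, -0.0]
wrist_force: [-0.8, 0.5, -3.8]
width: 0.0134
grip_force: 61.3
```

Request:
send_rows:
  linear:
    - [0, 0, 0]
    - [0, 0, 0]
  twist:
    - [0, 0, 0]
    - [0, 0, 0]

```text
time_s: 21.78
tool_pos: [0.6199, 0.0142, 0.0587]
orientation: [0.0, -0.05, 0.999, 0.0]
wrist_force: [0.6, -0.0, -4.0]
width: 0.0131
grip_force: 61.3
```

```bash
python3 go.py e .057
```

```text
(array([ 1.2, -0.3,  1.7]), np.float64(0.0014), np.float64(1.3733428163664618)) 0.01308179479345341 21.7833
```

Request:
send_rows:
  linear:
    - [1.2, 0, 1]
    - [1.2, 0, 1.7]
    - [1.2, 0, 1.7]
  twist:
    - [0, 0, 0]
    - [0, 0, 0]
    - [0, 0, 0]

```text
time_s: 22.08
tool_pos: [0.6185, 0.0139, 0.057]
orientation: [0.0, -0.05, 0.999, -0.0]
wrist_force: [-0.1, 0.6, -3.9]
width: 0.0131
grip_force: 61.3
```

Request:
send_rows:
  linear:
    - [0, 0, 0]
    - [0, 0, 0]
    - [0, 0, -30]
    - [0, 0, -70]
    - [0, 0, -110]
  twist:
    - [0, 0, 0]
    - [0, 0, 0]
    - [0, 0, 0]
    - [0, 0, 0]
    - [0, 0, 0]
  jaw: 0

```text
time_s: 22.5
tool_pos: [0.6179, 0.0141, 0.1675]
orientation: [-0.001, -0.05, 0.999, 0.0]
wrist_force: [0.6, 0.4, 0.6]
width: 0.0423
grip_force: 0.0
```

Request:
send_rows:
  linear:
    - [2, -40, 0]
    - [4, -80, 0]
    - [6, -120, 0]
    - [8, -160, 0]
    - [10, -198, 0]
  twist:
    - [0, 0, 0.12]
    - [0, 0, 0.24]
    - [0, 0, 0.36]
    - [0, 0, 0.48]
    - [0, 0, 0.6]

```text
time_s: 22.92
tool_pos: [0.6283, -0.1864, 0.1677]
orientation: [0.001, 0.251, 0.968, -0.0]
wrist_force: [0.4, 0.5, 0.7]
width: 0.0428
grip_force: 0.0
```

Run:
```python
from h import *
print(tomove((.6303,-.2884,.168),np.radians(23)))
```

```text
(array([-51.3, -88.2,  -0.2]), np.float64(0.6625), np.float64(1.207655451467369))
```

Request:
send_rows:
  linear:
    - [-20, -35, 0]
    - [-40, -70, 0]
    - [-51, -88, 0]
    - [-51, -88, 0]
    - [-51, -88, 0]
  twist:
    - [0, 0, 0.12]
    - [0, 0, 0.24]
    - [0, 0, 0.36]
    - [0, 0, 0.48]
    - [0, 0, 0.6]

```text
time_s: 23.33
tool_pos: [0.6301, -0.2887, 0.1669]
orientation: [0.001, 0.527, 0.85, -0.0]
wrist_force: [-0.1, 0.3, -0.8]
width: 0.0425
grip_force: 0.0
```

Request:
send_rows:
  linear:
    - [0, 0, 0]
    - [0, 0, 0]
    - [0, 0, 0]
    - [0, 0, 0]
  twist:
    - [0, 0, 0.06]
    - [0, 0, 0.06]
    - [0, 0, 0.06]
    - [0, 0, 0.06]

```text
time_s: 23.67
tool_pos: [0.6308, -0.2855, 0.1669]
orientation: [0.0, 0.547, 0.837, 0.0]
wrist_force: [0.8, 0.6, 0.2]
width: 0.0427
grip_force: 0.0
```

```bash
python3 pick.py .6303 -.2884 -1.1776
```

```text
[ 0.6305 -0.2885 -1.1921] -68.3 0.926 [ 0.6307 -0.2856  0.1669] 23.7167
to grasp (array([ -2.5,  -1.4, 122.9]), np.float64(0.0336), np.float64(0.7771745180889765))
```

Request:
send_rows:
  linear:
    - [-2.5, -1, 30]
    - [-2.5, -1, 70]
    - [-2.5, -1, 105]
    - [-2.5, -1, 121]
    - [-2.5, -1, 121]
  twist:
    - [0, 0, 0.03]
    - [0, 0, 0.03]
    - [0, 0, 0.03]
    - [0, 0, 0.03]
    - [0, 0, 0.03]

```text
time_s: 24.13
tool_pos: [0.6281, -0.2872, 0.041]
orientation: [-0.003, 0.56, 0.828, -0.001]
wrist_force: [-0.5, 0.3, -0.0]
width: 0.0424
grip_force: 0.0
```

Request:
send_rows:
  linear:
    - [0, 0, 0]
    - [0, 0, 0]
    - [0, 0, 0]
    - [0, 0, 0]
    - [0, 0, 0]
  twist:
    - [0, 0, 0]
    - [0, 0, 0]
    - [0, 0, 0]
    - [0, 0, 0]
    - [0, 0, 0]
  jaw: 1

```text
time_s: 24.55
tool_pos: [0.6319, -0.2889, 0.0478]
orientation: [0.002, 0.561, 0.828, 0.0]
wrist_force: [0.0, 0.4, 6.3]
width: 0.013
grip_force: 60.3
```

Request:
send_rows:
  linear:
    - [0, 0, -30]
    - [0, 0, -70]
    - [0, 0, -110]
    - [0, 0, -120]
    - [0, 0, -120]
  twist:
    - [0, 0, 0]
    - [0, 0, 0]
    - [0, 0, 0]
    - [0, 0, 0]
    - [0, 0, 0]

```text
time_s: 24.97
tool_pos: [0.6326, -0.2893, 0.1703]
orientation: [0.004, 0.561, 0.828, 0.001]
wrist_force: [0.1, -0.0, -3.9]
width: 0.0134
grip_force: 59.7
```

Request:
send_rows:
  linear:
    - [0, 0, 0]
    - [0, 0, 0]
    - [0, 0, 0]
    - [0, 0, 0]
    - [0, 0, 0]
  twist:
    - [0, 0, -0.12]
    - [0, 0, -0.24]
    - [0, 0, -0.36]
    - [0, 0, -0.48]
    - [0, 0, -0.6]

```text
time_s: 25.38
tool_pos: [0.6291, -0.2876, 0.1625]
orientation: [-0.002, 0.288, 0.958, 0.0]
wrist_force: [0.1, -0.9, -4.5]
width: 0.013
grip_force: 59.6
```

Request:
send_rows:
  linear:
    - [0, 0, 0]
    - [0, 0, 0]
    - [0, 0, 0]
    - [0, 0, 0]
    - [0, 0, 0]
  twist:
    - [0, 0, -0.12]
    - [0, 0, -0.24]
    - [0, 0, -0.36]
    - [0, 0, -0.48]
    - [0, 0, -0.6]

```text
time_s: 25.8
tool_pos: [0.6291, -0.2877, 0.1624]
orientation: [-0.002, -0.008, 1.0, 0.001]
wrist_force: [0.2, 0.9, -4.3]
width: 0.013
grip_force: 59.6
```

```bash
python3 go.py d .15
```

```text
(array([101.4, 293.7,  13.4]), np.float64(-0.0822), np.float64(1.8257418041757811)) 0.012994908410942673 25.8
```

Request:
send_rows:
  linear:
    - [13, 38, 0]
    - [26, 76, 0]
    - [39, 113, 0]
    - [52, 150, 0]
    - [63, 183, 0]
  twist:
    - [0, 0, -0.08]
    - [0, 0, -0.08]
    - [0, 0, -0.08]
    - [0, 0, -0.08]
    - [0, 0, -0.08]

```text
time_s: 26.27
tool_pos: [0.5634, -0.1034, 0.1636]
orientation: [-0.002, -0.044, 0.999, 0.001]
wrist_force: [0.9, 1.0, -4.3]
width: 0.0135
grip_force: 60.0
```

```bash
python3 go.py d .15
```

```text
(array([ 30.8, 110.8,  13.9]), np.float64(-0.0107), np.float64(1.6159719429072357)) 0.013527870517257108 26.2667
```

Request:
send_rows:
  linear:
    - [10, 37, 0]
    - [20, 74, 0]
    - [31, 110, 0]
    - [31, 110, 20]
    - [31, 110, 40]
  twist:
    - [0, 0, -0.01]
    - [0, 0, -0.01]
    - [0, 0, -0.01]
    - [0, 0, -0.01]
    - [0, 0, -0.01]

```text
time_s: 26.73
tool_pos: [0.5245, 0.0037, 0.1251]
orientation: [0.0, -0.051, 0.999, 0.0]
wrist_force: [-0.1, -0.8, -4.0]
width: 0.0131
grip_force: 60.8
```

Request:
send_rows:
  linear:
    - [0, 0, 20]
    - [0, 0, 20]
    - [0, 0, 20]
    - [0, 0, 20]
  twist:
    - [0, 0, 0]
    - [0, 0, 0]
    - [0, 0, 0]
    - [0, 0, 0]

```text
time_s: 27.07
tool_pos: [0.5253, 0.0008, 0.1057]
orientation: [-0.0, -0.049, 0.999, 0.0]
wrist_force: [0.5, -0.4, -3.9]
width: 0.013
grip_force: 60.6
```

```bash
python3 go.py d .057
```

```text
(array([ 1.8,  3.8, 48.7]), np.float64(0.0003), np.float64(1.3933798242654696)) 0.012977192341834434 27.0667
```

Request:
send_rows:
  linear:
    - [2, 3.5, 0]
    - [2, 3.5, 15]
    - [2, 3.5, 30]
    - [2, 3.5, 43]
    - [2, 3.5, 48]
  twist:
    - [0, 0, 0]
    - [0, 0, 0]
    - [0, 0, 0]
    - [0, 0, 0]
    - [0, 0, 0]

```text
time_s: 27.53
tool_pos: [0.5224, 0.0041, 0.0569]
orientation: [-0.0, -0.049, 0.999, 0.0]
wrist_force: [0.1, -0.1, -4.2]
width: 0.0132
grip_force: 60.7
```

Request:
send_rows:
  linear:
    - [0, 0, 0]
    - [0, 0, 0]
  twist:
    - [0, 0, 0]
    - [0, 0, 0]

```text
time_s: 27.7
tool_pos: [0.5233, 0.0042, 0.0582]
orientation: [0.0, -0.05, 0.999, 0.0]
wrist_force: [-0.3, -0.3, -4.1]
width: 0.0135
grip_force: 60.7
```

```bash
python3 go.py d .057
```

```text
(array([0.2, 0.2, 1.2]), np.float64(0.0013), np.float64(1.3510111093534258)) 0.013451760514043114 27.7
```

Request:
send_rows:
  linear:
    - [0, 0, 1]
    - [0, 0, 1]
    - [0, 0, 1]
  twist:
    - [0, 0, 0]
    - [0, 0, 0]
    - [0, 0, 0]

```text
time_s: 28.0
tool_pos: [0.5233, 0.0041, 0.0571]
orientation: [0.0, -0.05, 0.999, -0.0]
wrist_force: [-0.6, 0.2, -4.6]
width: 0.0135
grip_force: 60.7
```

Request:
send_rows:
  linear:
    - [0, 0, 0]
    - [0, 0, 0]
    - [0, 0, -30]
    - [0, 0, -70]
    - [0, 0, -110]
  twist:
    - [0, 0, 0]
    - [0, 0, 0]
    - [0, 0, 0]
    - [0, 0, 0]
    - [0, 0, 0]
  jaw: 0

```text
time_s: 28.42
tool_pos: [0.5223, 0.0043, 0.1676]
orientation: [-0.001, -0.05, 0.999, 0.0]
wrist_force: [1.7, -0.4, -0.3]
width: 0.0429
grip_force: 0.0
```

Request:
send_rows:
  linear:
    - [-5, 8, -30]
    - [-10, 16, -60]
    - [-15, 24, -90]
    - [-20, 32, -120]
    - [-25, 40, -145]
  twist:
    - [0, 0, 0.12]
    - [0, 0, 0.24]
    - [0, 0, 0.36]
    - [0, 0, 0.48]
    - [0, 0, 0.6]

```text
time_s: 28.83
tool_pos: [0.5443, 0.047, 0.3147]
orientation: [0.001, 0.251, 0.968, 0.001]
wrist_force: [1.1, 0.1, 0.2]
width: 0.0427
grip_force: 0.0
```

Request:
send_rows:
  linear:
    - [0, 0, 0]
    - [0, 0, 0]
    - [0, 0, 0]
    - [0, 0, 0]
    - [0, 0, 0]
  twist:
    - [0, 0, 0.12]
    - [0, 0, 0.24]
    - [0, 0, 0.36]
    - [0, 0, 0.48]
    - [0, 0, 0.6]

```text
time_s: 29.25
tool_pos: [0.5439, 0.0465, 0.3121]
orientation: [0.0, 0.525, 0.851, 0.0]
wrist_force: [-0.5, 0.6, -0.5]
width: 0.0424
grip_force: 0.0
```

Request:
send_rows:
  linear:
    - [0, 0, 0]
    - [0, 0, 0]
    - [0, 0, 0]
    - [0, 0, 0]
    - [0, 0, 0]
  twist:
    - [0, 0, 0.12]
    - [0, 0, 0.24]
    - [0, 0, 0.36]
    - [0, 0, 0.36]
    - [0, 0, 0.36]

```text
time_s: 29.67
tool_pos: [0.5439, 0.0466, 0.312]
orientation: [0.0, 0.666, 0.746, 0.0]
wrist_force: [0.0, 0.4, -1.0]
width: 0.0429
grip_force: 0.0
```

```bash
cat > chk2.py <<'E'
from h import *
p=ctrl.read_camera('wrist');o=p['color'].copy();print(ctrl.observe()['tool_pos'],ctrl.observe()['joints'][6],ctrl.observe()['time_s'])
th=np.radians(5.6);x0,y0=.5662,.0568;C,S=np.cos(th),np.sin(th)
for u,v,a,b in [(-64,32,60,90),(0,32,60,90),(64,32,60,90),(-48,-48,90,60),(48,-48,90,60),(0,0,220,186)]:
    X,Y=x0+(C*u-S*v)/1000,y0+(S*u+C*v)/1000;z=.048 if a<100 else .008
    P=box(X,Y,th,a/1000,b/1000,z,z)[[0,2,6,4]]
    cv2.polylines(o,[(proj(p,P)*8).astype(np.int32)],True,(0,255,0) if a<100 else (0,0,255),1,shift=3)
for t in ['timer_grip','switch_tip']: print(t,[(round(d['conf'],2),[int(x) for x in d['pixel']],int(d['mask'].sum())) for d in ctrl.masks_of(p,t)])
cv2.imwrite('pics/chk2.png',o)
E
python3 chk2.py
```

```text
[0.54391456 0.04653628 0.31189005] -0.10036191123088997 29.7167
timer_grip [(0.73, [124, 309], 5163)]
switch_tip []
```

View pics/chk2.png

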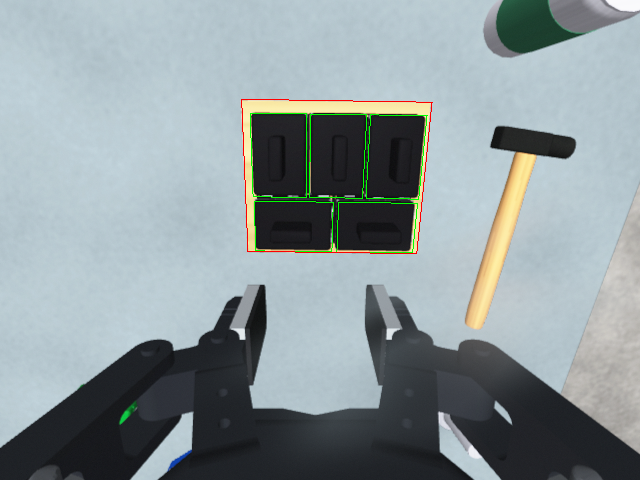

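All five cases lie in their outlines, with the green model rectangles coinciding. Now the console.

Request:
send_rows:
  linear:
    - [20, -7, 0]
    - [40, -14, 0]
    - [60, -21, 0]
    - [80, -28, 0]
    - [105, -35, 0]
  twist:
    - [0, 0, 0]
    - [0, 0, 0]
    - [0, 0, 0]
    - [0, 0, 0]
    - [0, 0, 0]

```text
time_s: 30.23
tool_pos: [0.4973, 0.1467, 0.3117]
orientation: [0.0, 0.667, 0.745, -0.0]
wrist_force: [0.7, -0.6, -0.1]
width: 0.0427
grip_force: 0.0
```

Request:
send_rows:
  linear:
    - [35, -12, 0]
    - [70, -24, 0]
    - [105, -35, 0]
    - [105, -35, 0]
    - [105, -35, 0]
  twist:
    - [0, 0, 0]
    - [0, 0, 0]
    - [0, 0, 0]
    - [0, 0, 0]
    - [0, 0, 0]

```text
time_s: 30.65
tool_pos: [0.4501, 0.2495, 0.3118]
orientation: [-0.0, 0.665, 0.747, 0.0]
wrist_force: [0.2, -1.2, -0.3]
width: 0.0429
grip_force: 0.0
```

Request:
send_rows:
  linear:
    - [0, 0, 0]
    - [0, 0, 0]
  twist:
    - [0, 0, 0]
    - [0, 0, 0]

```text
time_s: 30.82
tool_pos: [0.452, 0.2461, 0.3115]
orientation: [0.0, 0.668, 0.745, -0.0]
wrist_force: [0.3, 0.0, -0.7]
width: 0.0427
grip_force: 0.0
```

Run:
```python
from h import *
p=ctrl.read_camera('wrist');print(ctrl.observe()['tool_pos'],p['cam_to_world'].tolist(),p['mtx'].tolist())
for t in ['timer_grip','switch_tip']: print(t,[(round(d['conf'],2),[int(x) for x in d['pixel']],int(d['mask'].sum())) for d in ctrl.masks_of(p,t)])
cv2.imwrite('pics/con.png',p['color'])
```

```text
[0.45202804 0.24597119 0.31150797] [[0.9942575904209345, 0.10203694227888116, 0.032253779634799105, 0.4433275396663863], [0.10700657177799133, -0.9513398042100311, -0.2889674212120424, 0.3201434989305312], [0.0011989523241129766, 0.2907594183100396, -0.9567954447933625, 0.4536506647388994], [0.0, 0.0, 0.0, 1.0]] [[363.12284032577276, 0.0, 315.26133731405446], [0.0, 363.12284032577276, 234.0838453320341], [0.0, 0.0, 1.0]]
timer_grip [(0.69, [104, 257], 2182), (0.27, [281, 344], 3441)]
switch_tip [(0.57, [104, 367], 854), (0.37, [276, 345], 3662)]
```

View pics/con.png

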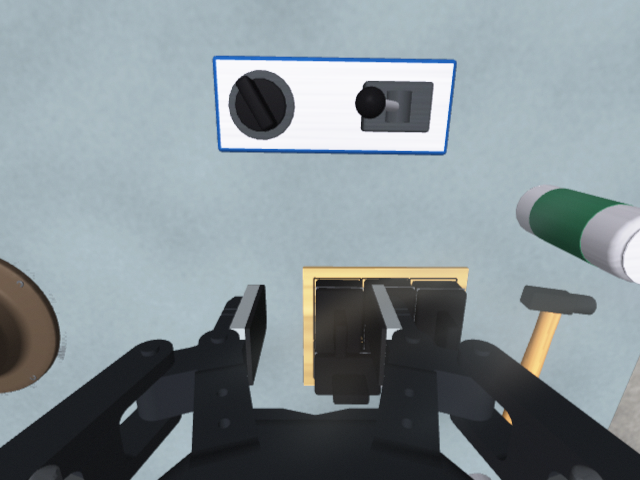

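The console is in view: the knob disc is at (262,104) with its bar running (243,80) to (282,128), and the lever ball is at (370,102). The console's corners are (214,57), (456,61), (446,153), (219,150).

```bash
cat > knob.py <<'E'
from h import *
import sys
p=ctrl.read_camera('wrist');s=ctrl.observe();print(s['tool_pos'],s['joints'][6],s['time_s'],s['torque'])
c=proj(p,[float(sys.argv[1]),float(sys.argv[2]),.062])[0];g=cv2.cvtColor(p['color'],cv2.COLOR_BGR2GRAY)
x,y=int(c[0]),int(c[1]);r=int(sys.argv[3]) if len(sys.argv)>3 else 40
def fit(thr,z,n):
    m=np.zeros_like(g);m[y-r:y+r,x-r:x+r]=(g[y-r:y+r,x-r:x+r]<thr)
    k,l,st,ce=cv2.connectedComponentsWithStats(m);j=1+st[1:,4].argmax()
    pts=np.argwhere(l==j)[:,::-1];W=np.array([ray(p,q,z)[:2] for q in pts])
    R_=cv2.minAreaRect((W*1000).astype(np.float32));u=W-W.mean(0);w,V=np.linalg.eigh(u.T@u);a=V[:,1]
    print(n,len(pts),'mean',W.mean(0).round(4),'rect',np.round(R_[0],1),np.round(R_[1],1),'axis',round(np.degrees(np.arctan2(a[1],a[0]))%180,1))
print(np.percentile(g[y-r:y+r,x-r:x+r],[1,5,10,20,30,40,50]))
fit(115,.043,'disc')
for t in (40,50,60):fit(t,.075,f'bar{t}')
E
python3 knob.py .385 .35 40
python3 - <<'E'
from h import *
p=ctrl.read_camera('wrist')
c=np.array([ray(p,x,.035) for x in [(214,57),(456,61),(446,153),(219,150)]]);print(c.round(4),c.mean(0),[np.linalg.norm(c[i]-c[i-1]).round(3) for i in range(4)])
d=c[1]-c[0]+c[2]-c[3];print('axis',np.degrees(np.arctan2(d[1],d[0])))
print('disc',ray(p,(262,104.5),.043),'ball',ray(p,(370,102),.035+.08))
E
```

```text
[0.45174283 0.2464791  0.31156175] -0.5462883874318388 31.0167 [-0.03156472  0.03066606  0.02363234]
[12. 23. 29. 32. 36. 87. 96.]
disc 3031 mean [0.3838 0.3377] rect [383.4 339.7] [68.6 53.8] axis 5.9
bar40 2061 mean [0.387  0.3344] rect [388.2 335.1] [48.2 45.2] axis 159.4
bar50 2087 mean [0.387  0.3345] rect [387.5 335.6] [49.2 45.2] axis 160.2
bar60 2120 mean [0.3871 0.3345] rect [388.3 334.3] [45.3 50. ] axis 162.5
[[0.3308 0.376  0.035 ]
 [0.5843 0.3994 0.035 ]
 [0.5938 0.305  0.035 ]
 [0.3389 0.281  0.035 ]] [0.46193351 0.34033944 0.035     ] [np.float64(0.095), np.float64(0.255), np.float64(0.095), np.float64(0.256)]
axis 5.320985627106387
disc [0.38504541 0.33414833 0.043     ] ball [0.48937583 0.3439302  0.115     ]
```

Run:
```python
from h import *
print(tomove((.385,.334,.17),np.radians(45)))
```

```text
(array([ 94.1, -56.8, 141.6]), np.float64(-0.6767), np.float64(-0.546369065884878))
```

Request:
send_rows:
  linear:
    - [19, -11, 28]
    - [38, -22, 56]
    - [56, -34, 84]
    - [75, -45, 113]
    - [94, -57, 141]
  twist:
    - [0, 0, -0.12]
    - [0, 0, -0.24]
    - [0, 0, -0.36]
    - [0, 0, -0.48]
    - [0, 0, -0.6]

```text
time_s: 31.48
tool_pos: [0.384, 0.3349, 0.1696]
orientation: [0.0, 0.415, 0.91, 0.0]
wrist_force: [1.8, 0.0, -0.4]
width: 0.0425
grip_force: 0.0
```

Request:
send_rows:
  linear:
    - [0, 0, 0]
    - [0, 0, 0]
    - [0, 0, 0]
    - [0, 0, 0]
  twist:
    - [0, 0, -0.077]
    - [0, 0, -0.077]
    - [0, 0, -0.077]
    - [0, 0, -0.077]

```text
time_s: 31.82
tool_pos: [0.3855, 0.3342, 0.1714]
orientation: [0.001, 0.384, 0.923, 0.001]
wrist_force: [-0.4, 0.5, -0.7]
width: 0.0426
grip_force: 0.0
```

```bash
cat > kfit.py <<'E'
from h import *
p=ctrl.read_camera('wrist');s=ctrl.observe();print(s['tool_pos'],s['joints'][6],s['time_s'])
A=p['cam_to_world'];print(proj(p,[.385,.334,.062]))
cv2.imwrite('pics/kn.png',p['color'])
o=p['color'].copy()
for ang in (125,135,145):
    P=box(.385,.334,np.radians(ang),.052,.014,.081,.081)[[0,2,6,4]];cv2.polylines(o,[proj(p,P).astype(np.int32)],True,{125:(0,0,255),135:(0,255,0),145:(255,0,0)}[ang],1)
cv2.imwrite('pics/kno.png',cv2.convertScaleAbs(o,alpha=2.2,beta=0)[:360])
E
python3 kfit.py
```

```text
[0.38552986 0.3342439  0.17148784] -0.2013824730008627 31.8667
[[314.30464046 231.41229516]]
```

View pics/kno.png

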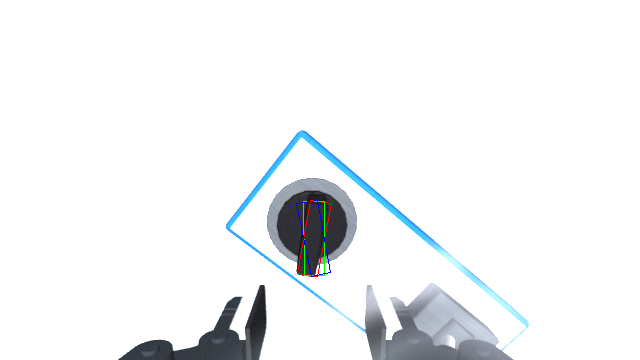

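The knob bar is centred under the fingers (312,235) and roughly aligned with the pads. I'll descend and grip.

Request:
send_rows:
  linear:
    - [0, 0, 30]
    - [0, 0, 60]
    - [0, 0, 80]
    - [0, 0, 100]
    - [0, 0, 110]
  twist:
    - [0, 0, 0]
    - [0, 0, 0]
    - [0, 0, 0]
    - [0, 0, 0]
    - [0, 0, 0]

```text
time_s: 32.28
tool_pos: [0.3846, 0.3335, 0.0593]
orientation: [0.0, 0.383, 0.924, -0.001]
wrist_force: [-0.2, -0.3, 0.0]
width: 0.0429
grip_force: 0.0
```

Request:
send_rows:
  linear:
    - [0, 0, 5]
    - [0, 0, 9]
    - [0, 0, 9]
    - [0, 0, 9]
  twist:
    - [0, 0, 0]
    - [0, 0, 0]
    - [0, 0, 0]
    - [0, 0, 0]

```text
time_s: 32.62
tool_pos: [0.3849, 0.335, 0.0525]
orientation: [0.0, 0.382, 0.924, 0.001]
wrist_force: [-0.4, 0.3, 0.1]
width: 0.043
grip_force: 0.0
```

Request:
send_rows:
  linear:
    - [0, 0, 0]
    - [0, 0, 0]
    - [0, 0, 0]
    - [0, 0, 0]
    - [0, 0, 0]
  twist:
    - [0, 0, 0]
    - [0, 0, 0]
    - [0, 0, 0]
    - [0, 0, 0]
    - [0, 0, 0]
  jaw: 1

```text
time_s: 33.03
tool_pos: [0.3833, 0.3331, 0.0523]
orientation: [0.0, 0.382, 0.924, -0.002]
wrist_force: [-5.8, -6.3, 10.4]
width: 0.0133
grip_force: 68.2
```

```bash
cat > st.py <<'E'
from h import *
s=ctrl.observe();w,x,y,z=s['orientation'];A=R.from_quat([x,y,z,w]).as_matrix()
print(np.round(s['tool_pos'],4),'closing',round(np.degrees(np.arctan2(A[1,1],A[0,1])),2),'T',np.round(s['torque'],3),'F',np.round(s['wrist_force'],1),s['width'],s['grip_force'],s['joints'][6],s['time_s'])
E
python3 st.py
```

```text
[0.3833 0.3331 0.0523] closing 45.06 T [-1.198  1.26   0.009] F [-5.8 -6.3 10.4] 0.013258427615136216 68.21327805519104 -0.3091313280811585 33.0333
```

Request:
send_rows:
  linear:
    - [0, -2, 0]
    - [0, -2, 0]
    - [0, -2, 0]
  twist:
    - [0, 0, 0]
    - [0, 0, 0]
    - [0, 0, 0]

```text
time_s: 33.28
tool_pos: [0.3832, 0.333, 0.0523]
orientation: [0.0, 0.382, 0.924, 0.0]
wrist_force: [-0.3, -3.2, 7.6]
width: 0.0138
grip_force: 67.5
```

```bash
python3 st.py
```

```text
[0.3832 0.333  0.0523] closing 45.06 T [-0.522  0.282  0.021] F [-0.3 -3.2  7.6] 0.013770071441863657 67.48558044433594 -0.3094086876415228 33.2833
```

Request:
send_rows:
  linear:
    - [0, 0, 0]
    - [0, 0, 0]
    - [0, 0, 0]
    - [0, 0, 0]
    - [0, 0, 0]
  twist:
    - [0, 0, -0.11]
    - [0, 0, -0.22]
    - [0, 0, -0.33]
    - [0, 0, -0.44]
    - [0, 0, -0.44]

```text
time_s: 33.7
tool_pos: [0.383, 0.3327, 0.0523]
orientation: [0.0, 0.168, 0.986, -0.0]
wrist_force: [-1.7, -4.0, 10.2]
width: 0.0129
grip_force: 68.4
```

```bash
python3 st.py
```

```text
[0.383  0.3327 0.0523] closing 70.65 T [-0.745  0.667  0.007] F [-1.7 -4.  10.2] 0.012874932888498683 68.36049556732178 0.06338250801020198 33.7
```

Request:
send_rows:
  linear:
    - [0, 0, 0]
    - [0, 0, 0]
    - [0, 0, 0]
  twist:
    - [0, 0, -0.1]
    - [0, 0, -0.18]
    - [0, 0, -0.18]

```text
time_s: 33.95
tool_pos: [0.3829, 0.3325, 0.0523]
orientation: [0.0, 0.08, 0.997, -0.001]
wrist_force: [-2.1, -4.7, 11.9]
width: 0.013
grip_force: 68.3
```

```bash
python3 st.py
```

```text
[0.3829 0.3325 0.0523] closing 80.87 T [-0.931  0.683 -0.001] F [-2.1 -4.7 11.9] 0.013039601805058145 68.31827044487 0.21230545768299805 33.95
```

Request:
send_rows:
  linear:
    - [0, 0, 0]
    - [0, 0, 0]
    - [0, 0, 0]
  twist:
    - [0, 0, -0.1]
    - [0, 0, -0.1]
    - [0, 0, -0.1]

```text
time_s: 34.2
tool_pos: [0.3829, 0.3324, 0.0523]
orientation: [0.0, 0.032, 0.999, -0.001]
wrist_force: [-2.7, -5.6, 10.7]
width: 0.0133
grip_force: 68.3
```

```bash
python3 st.py
```

```text
[0.3829 0.3324 0.0523] closing 86.35 T [-1.04   0.68   0.031] F [-2.7 -5.6 10.7] 0.013347330423816478 68.3245325088501 0.2922114034024272 34.2
```

Request:
send_rows:
  linear:
    - [0, 0, 0]
    - [0, 0, 0]
    - [0, 0, 0]
  twist:
    - [0, 0, -0.1]
    - [0, 0, -0.18]
    - [0, 0, -0.18]

```text
time_s: 34.45
tool_pos: [0.3832, 0.3323, 0.0523]
orientation: [0.0, -0.059, 0.998, -0.001]
wrist_force: [-1.4, -4.8, 12.0]
width: 0.0131
grip_force: 70.9
```

```bash
python3 st.py
```

```text
[0.3832 0.3323 0.0523] closing 96.78 T [-1.033  0.483 -0.548] F [-1.4 -4.8 12. ] 0.013108129205484782 70.93682527542114 0.44538803271572547 34.45
```

Request:
send_rows:
  linear:
    - [0, 0, 0]
    - [0, 0, 0]
    - [0, 0, 0]
  twist:
    - [0, 0, -0.1]
    - [0, 0, -0.1]
    - [0, 0, -0.1]

```text
time_s: 34.7
tool_pos: [0.3832, 0.3323, 0.0524]
orientation: [-0.001, -0.103, 0.995, -0.0]
wrist_force: [-3.6, -3.8, 13.0]
width: 0.0134
grip_force: 129.4
```

```bash
python3 st.py
```

```text
[0.3832 0.3323 0.0524] closing 101.87 T [-0.919  0.862 -3.192] F [-3.6 -3.8 13. ] 0.01339809072509667 129.36833828687668 0.5220774788694434 34.7
```

Request:
send_rows:
  linear:
    - [0, 0, 0]
    - [0, 0, 0]
    - [0, 0, 0]
  twist:
    - [0, 0, -0.1]
    - [0, 0, -0.1]
    - [0, 0, -0.1]

```text
time_s: 34.95
tool_pos: [0.3833, 0.3323, 0.0525]
orientation: [-0.001, -0.149, 0.989, 0.0]
wrist_force: [-5.8, -3.8, 15.2]
width: 0.0135
grip_force: 209.6
```

```bash
python3 st.py
```

```text
[0.3833 0.3323 0.0525] closing 107.18 T [-0.752  1.204 -5.974] F [-5.8 -3.8 15.2] 0.013478458057092073 209.56443422008306 0.6021869650631357 34.95
```

The stop was felt at about 96 degrees. Now I'll turn clockwise 150 degrees from it, to about -54.

Request:
send_rows:
  linear:
    - [0, 0, 0]
    - [0, 0, 0]
    - [0, 0, 0]
    - [0, 0, 0]
    - [0, 0, 0]
  twist:
    - [0, 0, 0.11]
    - [0, 0, 0.22]
    - [0, 0, 0.33]
    - [0, 0, 0.44]
    - [0, 0, 0.55]

```text
time_s: 35.37
tool_pos: [0.3835, 0.3324, 0.0523]
orientation: [0.001, 0.12, 0.993, -0.001]
wrist_force: [0.2, -3.7, 7.7]
width: 0.0132
grip_force: 67.8
```

Request:
send_rows:
  linear:
    - [0, 0, 0]
    - [0, 0, 0]
    - [0, 0, 0]
    - [0, 0, 0]
    - [0, 0, 0]
  twist:
    - [0, 0, 0.11]
    - [0, 0, 0.22]
    - [0, 0, 0.33]
    - [0, 0, 0.44]
    - [0, 0, 0.55]

```text
time_s: 35.78
tool_pos: [0.3836, 0.3327, 0.0523]
orientation: [0.001, 0.385, 0.923, -0.0]
wrist_force: [0.6, -3.5, 5.6]
width: 0.013
grip_force: 67.7
```

Request:
send_rows:
  linear:
    - [0, 0, 0]
    - [0, 0, 0]
    - [0, 0, 0]
    - [0, 0, 0]
    - [0, 0, 0]
  twist:
    - [0, 0, 0.11]
    - [0, 0, 0.22]
    - [0, 0, 0.33]
    - [0, 0, 0.44]
    - [0, 0, 0.55]

```text
time_s: 36.2
tool_pos: [0.3838, 0.3328, 0.0523]
orientation: [0.001, 0.621, 0.784, 0.0]
wrist_force: [1.5, -3.5, 4.6]
width: 0.0131
grip_force: 67.5
```

Request:
send_rows:
  linear:
    - [0, 0, 0]
    - [0, 0, 0]
    - [0, 0, 0]
    - [0, 0, 0]
    - [0, 0, 0]
  twist:
    - [0, 0, 0.11]
    - [0, 0, 0.22]
    - [0, 0, 0.33]
    - [0, 0, 0.44]
    - [0, 0, 0.55]

```text
time_s: 36.62
tool_pos: [0.384, 0.3327, 0.0523]
orientation: [0.001, 0.811, 0.586, 0.001]
wrist_force: [1.5, -5.1, 4.5]
width: 0.0133
grip_force: 67.4
```

```bash
python3 st.py
```

```text
[0.384  0.3327 0.0523] closing -18.29 T [-0.706 -0.446 -0.001] F [ 1.5 -5.1  4.5] 0.013277639826018275 67.41137623786926 -1.2285597413916118 36.6167
```

Request:
send_rows:
  linear:
    - [0, 0, 0]
    - [0, 0, 0]
    - [0, 0, 0]
    - [0, 0, 0]
    - [0, 0, 0]
  twist:
    - [0, 0, 0.11]
    - [0, 0, 0.22]
    - [0, 0, 0.33]
    - [0, 0, 0.44]
    - [0, 0, 0.52]

```text
time_s: 37.03
tool_pos: [0.3842, 0.3326, 0.0523]
orientation: [0.0, 0.934, 0.357, 0.001]
wrist_force: [3.2, -4.0, 5.2]
width: 0.0132
grip_force: 67.4
```

Request:
send_rows:
  linear:
    - [0, 0, 0]
    - [0, 0, 0]
    - [0, 0, 0]
    - [0, 0, 0]
  twist:
    - [0, 0, 0.05]
    - [0, 0, 0.09]
    - [0, 0, 0.09]
    - [0, 0, 0.09]

```text
time_s: 37.37
tool_pos: [0.3842, 0.3325, 0.0523]
orientation: [0.0, 0.948, 0.318, 0.001]
wrist_force: [2.3, -4.7, 6.1]
width: 0.0133
grip_force: 67.5
```

```bash
python3 st.py
```

```text
[0.3842 0.3325 0.0523] closing -52.96 T [-0.969 -0.635 -0.135] F [ 2.3 -4.7  6.1] 0.013269955525002259 67.51723766326904 -1.7279134071091693 37.3667
```

Request:
send_rows:
  linear:
    - [0, 0, 0]
    - [0, 0, 0]
    - [0, 0, 0]
    - [0, 0, 0]
  twist:
    - [0, 0, 0]
    - [0, 0, 0]
    - [0, 0, 0]
    - [0, 0, 0]
  jaw: 0

```text
time_s: 37.7
tool_pos: [0.3826, 0.3335, 0.0515]
orientation: [-0.0, 0.948, 0.319, -0.0]
wrist_force: [-0.2, 0.5, -0.3]
width: 0.0424
grip_force: 0.0
```

Request:
send_rows:
  linear:
    - [0, 0, -20]
    - [0, 0, -60]
    - [0, 0, -100]
    - [0, 0, -120]
    - [0, 0, -120]
  twist:
    - [0, 0, 0]
    - [0, 0, 0]
    - [0, 0, 0]
    - [0, 0, 0]
    - [0, 0, 0]

```text
time_s: 38.12
tool_pos: [0.3848, 0.3354, 0.1765]
orientation: [-0.002, 0.948, 0.318, 0.004]
wrist_force: [0.1, 1.3, 0.7]
width: 0.043
grip_force: 0.0
```

Request:
send_rows:
  linear:
    - [0, 0, 0]
    - [0, 0, 0]
    - [0, 0, 0]
  twist:
    - [0, 0, 0]
    - [0, 0, 0]
    - [0, 0, 0]
  jaw: 1

```text
time_s: 38.37
tool_pos: [0.3821, 0.3326, 0.1703]
orientation: [0.001, 0.948, 0.318, -0.001]
wrist_force: [-0.2, 0.2, 0.1]
width: 0.007
grip_force: 0.0
```

```bash
python3 st.py
python3 - <<'E'
from h import *
p=ctrl.read_camera('wrist');x,y=proj(p,[.3835,.3325,.062])[0].astype(int)
o=cv2.convertScaleAbs(p['color'],alpha=4,beta=0)[y-100:y+100,x-130:x+130];o=cv2.resize(o,None,fx=2.5,fy=2.5)
for a,c in ((35.8,(0,255,0)),(5.8,(0,0,255)),(65.8,(255,0,0))):
    P=box(.3835,.3325,np.radians(a),.052,.014,.081,.081)[[0,2,6,4]];cv2.polylines(o,[((proj(p,P)-[x-130,y-100])*2.5).astype(np.int32)],True,c,1)
cv2.imwrite('pics/kend.png',o)
E
```

```text
[0.3821 0.3326 0.1703] closing -52.87 T [-0.026  0.024  0.025] F [-0.2  0.2  0.1] 0.006950394642550568 0.0 -1.7285866565148138 38.3667
```

View pics/kend.png

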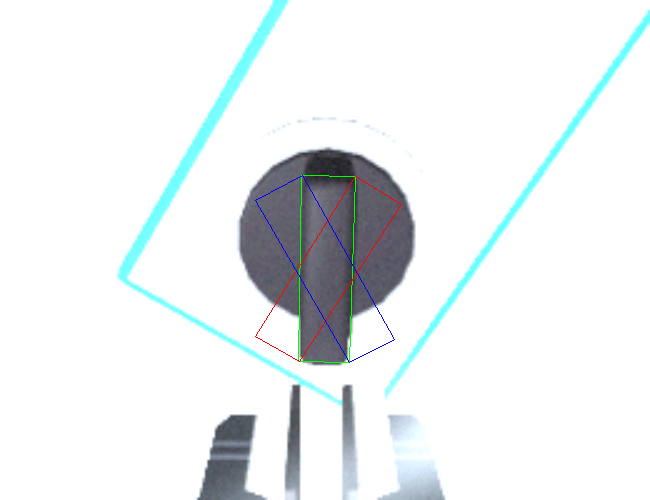

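The bar sits exactly on the expected detent, inside the green outline. Next the lever: fingers are shut, so I'll go between the selector and the ball and push.

Request:
send_rows:
  linear:
    - [0, 0, 0]
    - [0, 0, 0]
    - [0, 0, 0]
    - [0, 0, 0]
    - [0, 0, 0]
  twist:
    - [0, 0, -0.11]
    - [0, 0, -0.22]
    - [0, 0, -0.33]
    - [0, 0, -0.44]
    - [0, 0, -0.55]

```text
time_s: 38.83
tool_pos: [0.3823, 0.3328, 0.1703]
orientation: [0.0, 0.824, 0.566, -0.001]
wrist_force: [-0.1, 0.0, 0.3]
width: -0.0002
grip_force: 0.0
```

Request:
send_rows:
  linear:
    - [0, 0, 0]
    - [0, 0, 0]
    - [0, 0, 0]
    - [0, 0, 0]
    - [0, 0, 0]
  twist:
    - [0, 0, -0.11]
    - [0, 0, -0.22]
    - [0, 0, -0.33]
    - [0, 0, -0.44]
    - [0, 0, -0.466]

```text
time_s: 39.25
tool_pos: [0.3824, 0.3327, 0.1704]
orientation: [-0.0, 0.672, 0.741, -0.001]
wrist_force: [0.4, 0.2, 0.9]
width: 0.0003
grip_force: 0.0
```

```bash
python3 st.py;  python3 - <<'E'
from h import *
print(tomove((.432,.3385,.17),np.radians(5.3)))
p=ctrl.read_camera('scene');print([(round(d['conf'],2),[int(x) for x in d['pixel']],int(d['mask'].sum())) for d in ctrl.masks_of(p,'switch_tip')],proj(p,[[.488,.343,.115],[.565,.350,.115],[.527,.346,.045]]))
E
```

```text
[0.3824 0.3327 0.1704] closing 5.63 T [-0.008 -0.014 -0.028] F [0.4 0.2 0.9] 0.00026506228702385113 0.0 -0.7682642043620748 39.25
(array([ 0.9, 49.9,  0.3]), np.float64(0.0057), np.float64(-0.7682642043620748))
[(0.6, [325, 466], 233), (0.54, [264, 335], 812)] [[468.15415191 324.48064393]
 [449.95050077 351.57543579]
 [452.09494052 352.46786633]]
```

Request:
send_rows:
  linear:
    - [1, 25, 0]
    - [1, 50, 0]
    - [1, 50, 20]
    - [1, 50, 45]
    - [1, 50, 68]
  twist:
    - [0, 0, 0.005]
    - [0, 0, 0.005]
    - [0, 0, 0.005]
    - [0, 0, 0.005]
    - [0, 0, 0.005]

```text
time_s: 39.77
tool_pos: [0.4329, 0.3387, 0.1024]
orientation: [0.0, 0.677, 0.736, 0.0]
wrist_force: [0.1, 1.3, -0.4]
width: 0.0001
grip_force: 0.0
```

Request:
send_rows:
  linear:
    - [0, 10, 0]
    - [0, 20, 0]
    - [0, 30, 0]
    - [0, 40, 0]
    - [0, 50, 0]
  twist:
    - [0, 0, 0]
    - [0, 0, 0]
    - [0, 0, 0]
    - [0, 0, 0]
    - [0, 0, 0]

```text
time_s: 40.18
tool_pos: [0.4842, 0.3439, 0.1053]
orientation: [0.0, 0.676, 0.737, 0.001]
wrist_force: [-8.4, -2.5, 24.7]
width: 0.0001
grip_force: 12.4
```

Request:
send_rows:
  linear:
    - [0, 10, 0]
    - [0, 20, 0]
    - [0, 30, 0]
    - [0, 40, 0]
    - [0, 45, 0]
  twist:
    - [0, 0, 0]
    - [0, 0, 0]
    - [0, 0, 0]
    - [0, 0, 0]
    - [0, 0, 0]

```text
time_s: 40.6
tool_pos: [0.5292, 0.3471, 0.1041]
orientation: [0.0, 0.676, 0.737, 0.001]
wrist_force: [-0.6, 0.4, -0.2]
width: -0.0002
grip_force: 0.4
```

```bash
python3 st.py;  python3 - <<'E'
from h import *
p=ctrl.read_camera('scene');print([(round(d['conf'],2),[int(x) for x in d['pixel']],int(d['mask'].sum())) for d in ctrl.masks_of(p,'switch_tip')])
E
```

```text
[0.5292 0.3471 0.1041] closing 4.97 T [0.041 0.174 0.007] F [-0.6  0.4 -0.2] -0.00019934251373021064 0.3793086390942335 -0.6336351568034256 40.6
[(0.53, [347, 453], 51)]
```

Request:
send_rows:
  linear:
    - [0, 4, 0]
    - [0, 8, 0]
    - [0, 8, 0]
  twist:
    - [0, 0, 0]
    - [0, 0, 0]
    - [0, 0, 0]

```text
time_s: 40.95
tool_pos: [0.5355, 0.3477, 0.1034]
orientation: [0.0, 0.675, 0.737, -0.0]
wrist_force: [-0.1, 0.1, -0.4]
width: -0.0
grip_force: 0.0
```

Request:
send_rows:
  linear:
    - [0, 4, 0]
    - [0, 8, 0]
    - [0, 8, 0]
  twist:
    - [0, 0, 0]
    - [0, 0, 0]
    - [0, 0, 0]

```text
time_s: 41.2
tool_pos: [0.5383, 0.3483, 0.1031]
orientation: [-0.002, 0.675, 0.738, -0.004]
wrist_force: [-15.2, -4.6, 10.0]
width: 0.0001
grip_force: 8.6
```

```bash
python3 st.py;  python3 - <<'E'
from h import *
p=ctrl.read_camera('scene');cv2.imwrite('pics/sw.png',cv2.resize(p['color'][230:430,380:560],None,fx=3,fy=3));print([(round(d['conf'],2),[int(x) for x in d['pixel']],int(d['mask'].sum())) for d in ctrl.masks_of(p,'switch_tip')])
E
```

```text
[0.5383 0.3483 0.1031] closing 5.14 T [-0.881  3.167 -0.035] F [-15.2  -4.6  10. ] 8.104742863168974e-05 8.602858074009418 -0.6192352214386749 41.2
[(0.73, [324, 355], 1149), (0.63, [353, 450], 58)]
```

Request:
send_rows:
  linear:
    - [0, -10, 0]
    - [0, -30, 0]
    - [0, -40, -30]
    - [0, -40, -70]
    - [0, -40, -100]
  twist:
    - [0, 0, 0]
    - [0, 0, 0]
    - [0, 0, 0]
    - [0, 0, 0]
    - [0, 0, 0]

```text
time_s: 41.72
tool_pos: [0.5029, 0.3455, 0.206]
orientation: [0.0, 0.675, 0.738, 0.001]
wrist_force: [1.5, 0.5, 0.8]
width: -0.0001
grip_force: 0.0
```

Request:
send_rows:
  linear:
    - [-40, -10, -30]
    - [-80, -20, -60]
    - [-100, -30, -90]
    - [-100, -30, -90]
    - [-100, -30, -90]
  twist:
    - [0, 0, 0]
    - [0, 0, 0]
    - [0, 0, 0]
    - [0, 0, 0]
    - [0, 0, 0]

```text
time_s: 42.13
tool_pos: [0.4837, 0.2409, 0.2974]
orientation: [0.002, 0.677, 0.736, 0.003]
wrist_force: [0.8, -0.3, 0.6]
width: 0.0003
grip_force: 0.0
```

```bash
python3 st.py;  python3 - <<'E'
from h import *
p=ctrl.read_camera('wrist');q=ctrl.read_camera('side')
P=lambda a,z0:[.384+.1424-.08*np.sin(.5-a)*.9957,.3325+.0132-.08*np.sin(.5-a)*.092,z0+.08*np.cos(.5-a)]
for n,c in(('w',p),('s',q)):
    print(n,[proj(c,P(a,.048)).round(0).tolist() for a in(0,.8,1.)],[(round(d['conf'],2),[int(x) for x in d['pixel']],int(d['mask'].sum())) for d in ctrl.masks_of(c,'switch_tip')])
w=p['color'].copy();s=cv2.resize(q['color'][100:340,180:500],(640,480))
cv2.imwrite('pics/fin.png',np.vstack([cv2.resize(w[:300],(640,300)),s[:300]]))
E
```

```text
[0.4837 0.2409 0.2974] closing 4.83 T [ 0.054 -0.072  0.007] F [ 0.8 -0.3  0.6] 0.0002895740513993202 0.0 -0.4911427108285924 42.1333
w [[[330.0, 91.0]], [[406.0, 90.0]], [[422.0, 91.0]]] [(0.93, [94, 416], 1408)]
s [[[274.0, 175.0]], [[297.0, 170.0]], [[303.0, 172.0]]] [(0.5, [290, 323], 1204), (0.43, [169, 298], 123)]
```

View pics/fin.png

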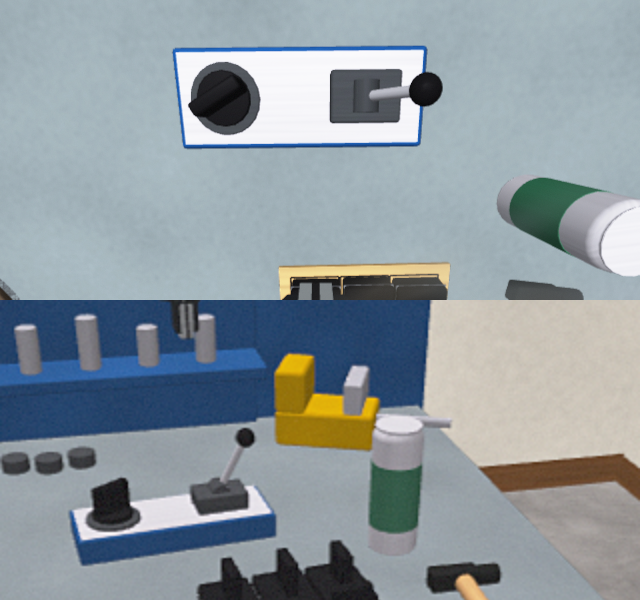

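The lever is fully over, with the ball at (426,89), and the knob is unchanged. One last numeric check of the cases before handing in.

Request:
send_rows:
  linear:
    - [-38, 7, 0]
    - [-76, 15, 0]
    - [-114, 22, 0]
    - [-152, 30, 0]
    - [-180, 36, 0]
  twist:
    - [0, 0, 0]
    - [0, 0, 0]
    - [0, 0, 0]
    - [0, 0, 0]
    - [0, 0, 0]

```text
time_s: 42.75
tool_pos: [0.5343, 0.0643, 0.2917]
orientation: [-0.0, 0.675, 0.737, -0.001]
wrist_force: [0.6, 0.2, 0.5]
width: 0.0002
grip_force: 0.0
```

Request:
send_rows:
  linear:
    - [0, 0, 0]
    - [0, 0, 0]
    - [0, 0, 0]
  twist:
    - [0, 0, 0]
    - [0, 0, 0]
    - [0, 0, 0]

```text
time_s: 43.0
tool_pos: [0.5336, 0.0684, 0.2921]
orientation: [-0.001, 0.675, 0.738, -0.001]
wrist_force: [-0.4, 0.7, -0.6]
width: -0.0003
grip_force: 0.0
```

Run:
```python
from h import *
p=ctrl.read_camera('wrist');th=np.radians(5.6);C,S=np.cos(th),np.sin(th)
m=(p['color'].max(2)<75).astype(np.uint8)
U=np.zeros((480,640),np.uint8)
for u,v,a in [(-64,32,90),(0,32,90),(64,32,90),(-48,-48,0),(48,-48,0)]:
    M=casemask(p,(.5662+(C*u-S*v)/1000,.0568+(S*u+C*v)/1000,th+np.radians(a)),.008);U|=M
    e=cv2.erode(M,np.ones((5,5)));print(M.sum(),'fill',m[e>0].mean().round(3))
sl=np.zeros_like(U);hullfill(sl,p,box(.5662,.0568,th,.25,.216,.008,.008));sl&=1-cv2.dilate(U,np.ones((5,5),np.uint8))
print('dark outside',(m&sl)[:280].sum(),ctrl.observe()['tool_pos'])
```

```text
5005 fill 0.996
5009 fill 0.989
5466 fill 0.993
4850 fill 0.955
4981 fill 0.924
dark outside 0 [0.53346939 0.06880874 0.29238814]
```

```bash
python3 -c "
from rig import ctrl
print(ctrl.sign_off())"
```

```text
the job is handed in; nothing more can be done
None
```

I put all five black cases in their outlines on the slab, turned the timer back to its end stop and forward five clicks, then pushed the switch lever fully over, and handed the job in; camera checks agreed, but sign-off returned no verdict.

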